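# Check-weigh the red-capped syrup bottle

## Robot

A 6-joint arm with a two-finger parallel gripper is mounted at the origin on the work surface. World frame = base frame: x ahead of the robot, y to its left, z up, the work surface at z = 0. Lengths are in m, angles in rad, forces in N, time in s.
With the tool pointing down it reaches from about 0.275 to 0.825 m from the base axis. Payload 4.9 kg.
Tool frame: the origin (TCP) lies at the very end of the fingers, on their centre line; the grasp point (between the pads) lies 19 mm behind it; z points along the fingers, y is the direction in which the jaws open and shut (so a half turn about z gives the same grasp; the last joint's range is limited). The gripper opens to 85 mm and grips with 20 to 120 N. Pads are 22 mm wide; open, the fingers measure 114 mm over their backs; the gripper's body (76 mm by 85 mm) begins 54 mm behind the grasp point. The pads swing forward as they close: fully open they stand 13 mm farther back than shut.
Start: joints at [1.069, 0.326, -0.193, 1.052, 0, 1.437], TCP at [0.198, 0.513, 0.231] pointing down, gripper open.
Joint ranges: [-2.65, 2.65], [-0.97, 1.79], [-1.3, 1.35], [-1.93, 2.1], [-1.47, 1.37], [-3.14, 3.14]. Speed limits (rad/s): [2.57, 2.57, 3.14, 3.14, 3.14, 3.14].

## Interface

Orientations are given as a rotation vector (axis times angle).
In Python, from station import read_state, grab_frame, camera_model, sign_off, outline_of gives the robot as it stands. The module is installed in compiled form; this text tells all that it offers.
- The arm moves only by the tool drive_tool, never from a script. Its argument "rows" is a list of rows, each an object with "travel": the shift along the tool's x, y, z in m, a list of three; "twist": the turn, a rotation vector about the tool's x, y, z in rad, a list of three; "hand": the opening in per cent of the stroke, from 0 (shut) to 100 (fully open). A call has 1 to 12 rows; each row is the pose to reach, as a shift and turn from the pose measured when the call began, along the tool's axes at that moment; what a row does not reach only later rows make up. A row lasts 1/12 s, in which the tool goes at most 41.7 mm and 7.16 degrees, less where a joint would pass 70% of its speed; a pose out of reach is approached as far as the arm can. A call with a gripper value outside its range is refused whole. The fingers move at their own pace and stop on an object; the grip force is fixed at half the most. Time passes only in rows, so rows that repeat a pose let the fingers close. It gives the time, the measured TCP pose, the force and the opening at its end, in the units of the state.
- read_state(): the state, without advancing time (a new reading comes with each control period).
- grab_frame(name): name is "scene" or "top"; returns the picture (420x560x3 uint8, red, green, blue); there is no depth.
- camera_model(name): a dict with "intrinsics" (3x3 intrinsics, pixels), "rvec" (rotation vector, rad) and "tvec" (3), from world to camera coordinates, as OpenCV has them. Camera axes: x right, y down, z forward; pixel columns grow to the right and rows downward; lengths in m; the calibration is good to about 2 mm. A picture is of the moment at which its call begins. camera_model takes no time and is no camera call.
- sign_off(): hands the job in, once; it reports no verdict.
Trained networks look in the newest picture that a camera, given by its name, has taken for a name from the list of things; names that differ only in an ending like _2 or _b are one class to them, and where a whole thing is asked for, a point or a joint stands for the part that bears it (a point fixed in the world has none). Each returns a list of dicts, best first, with "score" (0 to 1); they miss things now and then, are a little off and sometimes report something else, mostly with a low value. They report only what shows in the picture. A call takes as long as a camera call. They do not tell look-alikes from the thing itself.
- outline_of(camera, thing): "pixels" (420x560 bool, what is visible of it) and "bbox" ([left, top, right, bottom] in pixels, round what is visible of it).
The state is a dict: "t": time; "qpos": joint angles; "qd": joint speeds; "joint_efforts": joint torques, N m; "ee_pos": TCP position; "eef_rot": TCP orientation; "ft_force": force on the tool from outside, world axes, zero at the start; "moment": the same for the moment, N m; "finger_gap": opening from 0.0 (shut) to 1.0 (fully open).
Only numpy, scipy, OpenCV 4.12 (cv2) and the standard library are available. Lean on these libraries where they do the work, as an engineer would, in place of code of your own. Each camera call takes 0.05 s, during which the arm holds its last target.

## Task

Lift the red-capped syrup bottle out of its compartment in the tilted carton, stand it upright well on the scale's steel pan, let go, and with the bottle standing there alone press the scale's green button fully in. Then stand the bottle upright, its base wholly on the cork pad in the green tray, and let go. Set it down both times, never drop it, and leave the other bottles, the sugar cakes and the bowl where they are.

Things in the scene. Friction and masses are not known exactly. Their poses are not given: they have to be found in the camera images.
- red_bottle: The bottle to weigh, the only one with a red cap: 130 mm tall amber bottle: body 56 mm across up to 85 mm, sloping shoulder to 102 mm, round cap 32 mm across from 102 to 130 mm above the base; 0.22 to 0.41 kg. Origin: centre of its base; z runs to the cap. Starts in one of the three compartments of the carton's back (farther, higher) row, leaning 30 degrees from vertical, cap towards the robot and flush with the rim
- carton: Fixed carton leaning 30 degrees to the robot, 2 rows of 3 compartments, 187 mm front to back x 278 mm along y x 135 mm deep along its tilted sides; walls, dividers, floor 5 mm. Origin: on the table under the middle of its lower front edge (30 mm up); x level, away from the robot, z up. Compartments open towards (-0.5, 0, 0.866) in these axes: lift along that
- carton_mouth (a point): Centre of the carton's open mouth at the rim; axes as carton. Compartments are 86 x 86 mm inside, centres at y -91, 0, +91 mm; dividers end 10 mm below the rim. The back wall goes on 70 mm past the rim as a flap in its own plane, overhanging the back row, so the tool must come in tilted. Back-row bottles lean on the middle divider, their axis 57 mm from the back wall and flap
- red_cap (a point): Centre of the red cap, 116 mm above the bottle's base; axes as red_bottle. The cap (32 mm across) is the place to grip, with the fingers closing level, along the carton's y
- pan_top (a point): Centre of the top of the scale's square steel pan, 170 x 170 mm, 62 mm above the table; x, y along its sides (x away from the robot), z up. The pan is sprung and sinks 1.5 to 3 mm under the bottle. The scale's grey housing under it is 300 mm long (105 mm beyond the pan's centre, 195 mm towards the robot), 200 mm wide and 46 mm high.
- record_top (a point): Centre of the top of the scale's round green button, 32 mm across, on the scale's near end, 135 mm towards the robot and 40 mm towards -y of the pan's centre in the scale's axes. Pressed straight down.
- record (a joint): Travel of the green button in m: 0 out, 0.006 fully in (about 5 N); it springs back when let go.
- tray: Fixed green tray, 270 mm (x) x 170 mm (y), rim 35 mm high, walls and floor 5 mm. Origin: centre of its underside. It holds the cork pad in one half and another bottle in the other half.
- pad: Fixed round cork pad on the tray's floor, 90 mm across and 4 mm thick. Origin: centre of its underside (its top is 4 mm above that); z up.
- tray_bottle: White-capped bottle already standing in the tray, to be left alone: 130 mm tall amber bottle: body 56 mm across up to 85 mm, sloping shoulder to 102 mm, round cap 32 mm across from 102 to 130 mm above the base. Origin: centre of its base.
- white_bottle: White-capped bottle in the carton's back row, same shape as the red-capped one, to be left alone. Origin: centre of its base.
- black_bottle: Black-capped bottle in the carton's back row, same shape as the red-capped one, to be left alone. Origin: centre of its base.
- front_bottle1: White-capped bottle in the carton's front row, at y +91 mm, same shape as the red-capped one, to be left alone. Origin: centre of its base.
- front_bottle2: Black-capped bottle in the carton's front row, at y -91 mm, same shape as the red-capped one, to be left alone. Origin: centre of its base.
- cake1: Round brown sugar cake, 76 mm across, 32 mm high, to be left alone; another lies on top of it. Origin: centre of its underside.
- cake2: Round brown sugar cake, 76 mm across, 32 mm high, to be left alone; on top of cake1. Origin: centre of its underside.
- cake3: Round brown sugar cake, 76 mm across, 32 mm high, to be left alone; lies on the table beyond the scale. Origin: centre of its underside.
- bowl: Empty steel bowl, 120 mm across, 45 mm high, to be left alone. Origin: centre of its underside.
Mind the look-alikes: they are no part of the job. Leave any turquoise look-alike of the red_bottle alone.

How it is judged:
By the outcome, as a careful person would: the job done as asked, in the order asked, and still so for the second after the job is handed in, with the robot touching nothing.
It also fails if it takes over 70 s, if anything falls off the work surface, if the arm or the gripper's body presses on something with over 40 N, if the wrist force passes 120 N, or if a joint passes its speed limit or range.

## Working session

There is one attempt and no reset: what is moved stays moved. The work goes in short steps, Python scripts to look and compute and a tool call to move; the robot and the scene stay as the last step left them, time stands still between calls to the robot, and variables do not carry over. Pictures are saved under pics/ and viewed, and the job is handed in when it is done.

Besides the shell and the picture viewer there is one more tool, called after "Emit:" as name([rows], argument=value, ...), one row to a line, values as JSON. drive_tool: Moves the arm, as the interface text tells. Its arguments: {"type":"object","properties":{"rows":{"type":"array","items":{"type":"object","properties":{"travel":{"type":"array","items":{"type":"number"}},"twist":{"type":"array","items":{"type":"number"}},"hand":{"type":"number"}}}}},"required":["rows"]}

```bash
mkdir -p pics; ls
cat > h.py <<'E'
import numpy as np, cv2
from station import *
def cam(n):
    m=camera_model(n); return np.array(m["intrinsics"],float),np.array(m["rvec"],float),np.array(m["tvec"],float)
def proj(n,P):
    K,r,t=cam(n); return cv2.projectPoints(np.atleast_2d(np.array(P,float)),r,t,K,None)[0][:,0]
def ray(n,uv):
    K,r,t=cam(n); R=cv2.Rodrigues(r)[0]; d=R.T@np.linalg.solve(K,[uv[0],uv[1],1]); return -R.T@t,d
def atz(n,uv,z):
    o,d=ray(n,uv); return o+d*(z-o[2])/d[2]
def save(n,f,s=1,crop=None):
    im=grab_frame(n)
    if crop: im=im[crop[1]:crop[3],crop[0]:crop[2]]
    im=cv2.resize(im,None,fx=s,fy=s,interpolation=cv2.INTER_CUBIC)
    cv2.imwrite(f,im[:,:,::-1])
E
python3 - <<'E'
from h import *
np.set_printoptions(precision=3,suppress=True)
save("scene","pics/s0.png",1.4);save("top","pics/t0.png",1.4)
s=read_state()
for k in s: print(k,np.round(s[k],4))
for n in("scene","top"):
    print(n,cam(n)[0],ray(n,(280,210)))
E
```

```text
pics
t 0.1
qpos [ 1.069  0.327 -0.194  1.052  0.     1.437]
qd [ 0.    -0.002  0.003 -0.     0.001 -0.001]
joint_efforts [  0.001 -44.424  26.304   0.008  -0.     -0.   ]
ee_pos [0.198 0.513 0.231]
eef_rot [-0.574 -3.088  0.002]
ft_force [ 0.303 -0.258 -0.053]
moment [-0.001  0.026  0.013]
finger_gap 1.0008
scene [[424.854   0.    282.875]
 [  0.    424.854 207.329]
 [  0.      0.      1.   ]] (array([ 1.684, -0.472,  0.865]), array([-0.82 ,  0.232, -0.523]))
top [[488.439   0.    280.775]
 [  0.    488.439 211.066]
 [  0.      0.      1.   ]] (array([ 0.46 , -0.147,  1.49 ]), array([ 0.084,  0.006, -0.996]))
```

View pics/s0.png

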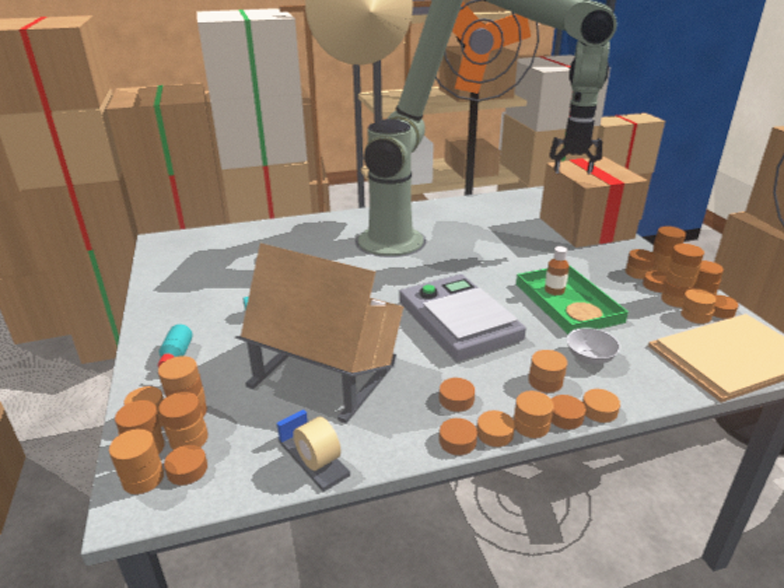

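View pics/t0.png

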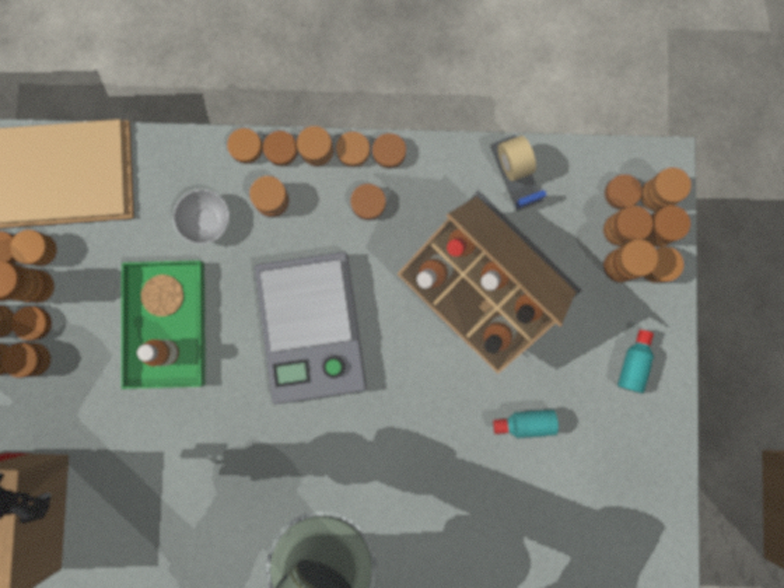

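The scene view shows the carton from behind. In the top view, at native pixels, the red cap is at about (326,176) in the carton's back row, the scale at (220,235), the pad at (116,211), and the tray bottle at (105,252).

There are three red-capped candidates: the carton's back row (326,176), a turquoise one lying at (460,240), and another at (358,305). Only the amber one in the carton fits the description. I'll enlarge to confirm.

Run:
```python
from h import *
save("top","pics/t1.png",4.4,(270,125,430,275)); save("top","pics/t2.png",4.2,(80,165,270,300))
np.set_printoptions(precision=4,suppress=True)
for n in ["red_cap","carton","pan_top","record_top","tray","pad","tray_bottle","bowl","cake1","cake3"]:
    for o in outline_of("top",n)[:3]:
        ys,xs=np.nonzero(o["pixels"]); print(n,round(o["score"],2),o["bbox"],xs.mean(),ys.mean(),len(xs))
```

```text
red_cap 0.74 [352.9, 291.2, 395.4, 316.6] 376.59311224489795 303.0650510204082 784
red_cap 0.58 [319.0, 165.9, 336.7, 182.3] 327.84982935153585 174.27986348122866 293
red_cap 0.58 [438.9, 235.0, 470.7, 284.0] 454.781041388518 260.283044058745 749
carton 0.67 [285.6, 137.1, 417.6, 267.9] 350.70811409581836 200.24134588756579 7222
pan_top 0.92 [185.3, 188.7, 249.5, 250.7] 217.86642380085004 218.56344869459625 3294
record_top 0.5 [229.7, 258.2, 243.0, 268.0] 237.3009708737864 262.5145631067961 103
tray 0.58 [82.9, 185.9, 146.0, 277.7] 116.10307372313382 233.3244742315692 4327
pad 0.78 [101.3, 199.4, 130.3, 223.8] 114.82852807283763 210.72837632776935 659
tray_bottle 0.88 [100.9, 243.7, 127.8, 262.7] 112.9360341151386 251.89765458422175 469
bowl 0.95 [126.7, 140.1, 163.8, 175.1] 142.7411561691113 154.9585849870578 1159
cake1 0.95 [177.8, 125.8, 204.1, 150.1] 191.2333931777379 139.27468581687612 557
cake1 0.69 [250.6, 132.4, 274.7, 157.8] 262.41632653061225 144.95714285714286 490
cake1 0.51 [184.7, 144.1, 207.3, 155.7] 195.98360655737704 152.21311475409837 61
cake3 0.95 [177.8, 125.8, 204.1, 150.1] 191.2333931777379 139.27468581687612 557
cake3 0.69 [250.6, 132.4, 274.7, 157.8] 262.41632653061225 144.95714285714286 490
cake3 0.51 [184.7, 144.1, 207.3, 155.7] 195.98360655737704 152.21311475409837 61
```

View pics/t1.png

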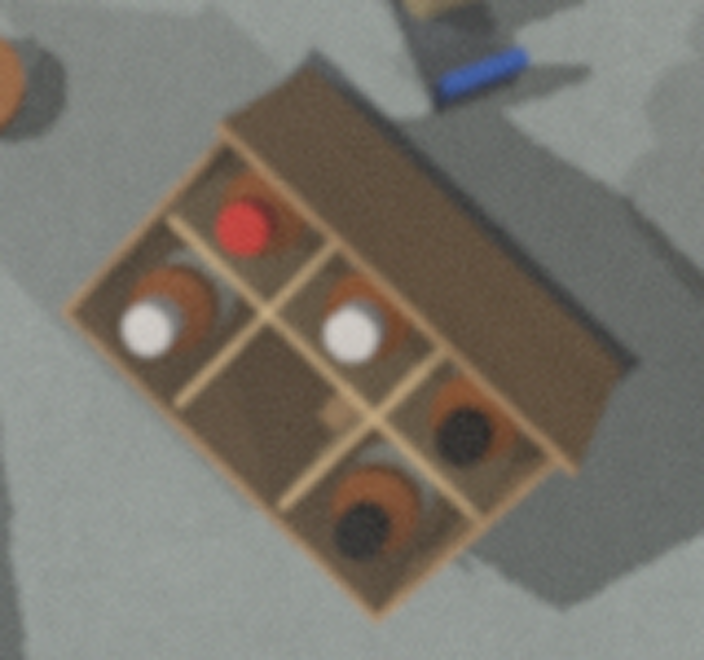

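View pics/t2.png

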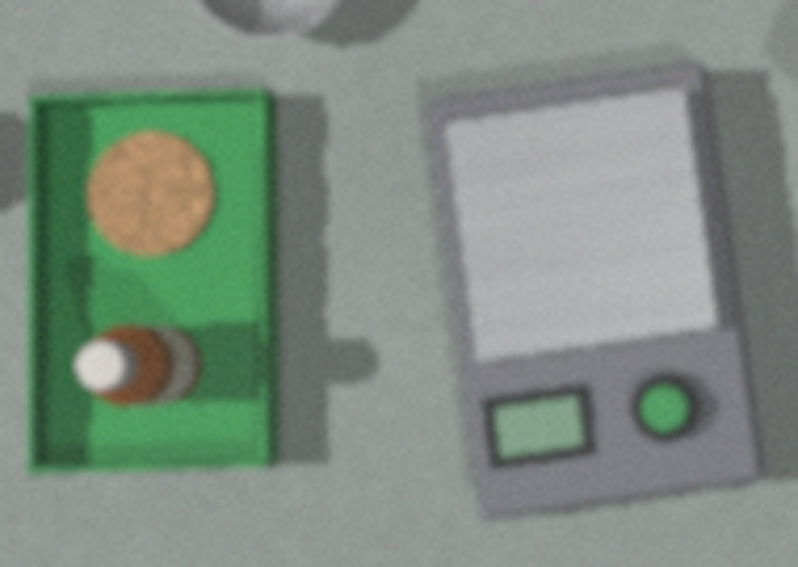

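The crop confirms it: the red cap on an amber body in the carton's back row, at native (325,177). Now I'll fit poses.

```bash
cat > fit.py <<'E'
from h import *
from scipy.optimize import least_squares
np.set_printoptions(precision=4,suppress=True)
u=np.array([-.5,0,.8660254]);w=np.array([.8660254,0,.5])
def cp(a,y,b): return np.array([0,y,.03])+a*w+b*u
def T(p,P):
    c,s=np.cos(p[2]),np.sin(p[2]); return np.array(P)@np.array([[c,s,0],[-s,c,0],[0,0,1]])+[p[0],p[1],0]
def fit(n,P,uv,p0):
    f=lambda p:(proj(n,T(p,P))-uv).ravel()
    r=least_squares(f,p0,loss='soft_l1'); return r.x,f(r.x).reshape(-1,2)
E
python3 - <<'E'
from fit import *
c1=lambda a:np.array(a)/4.4+[270-.4,125-.4]; c2=lambda a:np.array(a)/4.2+[80-.4,165-.4]
P=[cp(0,.139,.135),cp(0,-.139,.135),cp(.187,.139,.205),cp(.187,-.139,.205),cp(.187,.139,0),cp(.187,-.139,0)]
uv=c1([(66,312),(378,620),(220,126),(575,474),(315,55),(634,362)])
p,r=fit("top",P,uv,[.5,-.3,-.7]);print("carton",p,np.degrees(p[2]));print(r)
P=[cp(0,.139,.135),cp(0,-.139,.135)]
cap=T(p,[cp(.125,.091,.135)])[0];print("cap top model",cap,proj("top",cap), "obs",c1((243,228)))
S=[(.085,.085,.062),(.085,-.085,.062),(-.085,-.085,.062),(-.085,.085,.062),(-.135,-.040,.052),(-.195,-.1,.046),(-.195,.1,.046)]
uv=c2([(444,122),(686,88),(718,328),(477,360),(664,407),(760,474),(487,518)])
q,r=fit("top",S,uv,[.6,0,.1]);print("scale",q,np.degrees(q[2]));print(r)
Q=[(.135,.085,.035),(.135,-.085,.035),(-.135,-.085,.035),(-.135,.085,.035)]
uv=c2([(30,92),(272,90),(272,466),(30,470)])
t,r=fit("top",Q,uv,[.6,.3,0]);print("tray",t,np.degrees(t[2]));print(r)
print("pad",atz("top",c2((150,193)),.009),atz("top",(114.83,210.73),.009))
print("tbottle captop",atz("top",c2((101,364)),.135))
print("bowl",atz("top",(142.7,155),.045)); print("btn",atz("top",c2((664,407)),.052))
for n in("cake1","cake3"):
  for o in outline_of("top",n)[:2]:
    b=o["bbox"];print(n,atz("top",((b[0]+b[2])/2,(b[1]+b[3])/2),.032),atz("top",((b[0]+b[2])/2,(b[1]+b[3])/2),.064))
E
```

```text
carton [ 0.5689 -0.2948 -0.7536] -43.17918361650959
[[-0.8474 -0.4132]
 [ 0.4488  0.8784]
 [ 0.6598 -1.6124]
 [ 1.5922 -1.2323]
 [-0.5394  1.9834]
 [-2.0596  0.9345]]
cap top model [ 0.6609 -0.2563  0.2094] [[325.5583 176.2392]] obs [324.8273 176.4182]
scale [0.5529 0.0436 0.1737] 9.952020103572654
[[ 0.1625 -0.4328]
 [-0.255  -0.6285]
 [ 0.1638 -0.5721]
 [-0.2059  0.2457]
 [ 0.4051 -0.1724]
 [ 0.8017  1.2159]
 [-1.8025  0.6669]]
tray [0.5065 0.3508 0.0526] 3.015398279005277
[[ 0.7366  0.0032]
 [-0.3054 -0.8739]
 [-0.2376  0.1488]
 [-0.0655  0.5662]]
pad [0.5688 0.364  0.009 ] [0.5682 0.3654 0.009 ]
tbottle captop [0.4457 0.3464 0.135 ]
bowl [0.7354 0.2789 0.045 ]
btn [ 0.4263 -0.018   0.052 ]
cake1 [0.7944 0.1391 0.032 ] [0.787  0.1328 0.064 ]
cake1 [ 0.7785 -0.0791  0.032 ] [ 0.7715 -0.0805  0.064 ]
cake3 [0.7944 0.1391 0.032 ] [0.787  0.1328 0.064 ]
cake3 [ 0.7785 -0.0791  0.032 ] [ 0.7715 -0.0805  0.064 ]
```

Run:
```python
from h import *
save("scene","pics/s1.png",5,(160,165,300,275))
save("scene","pics/s2.png",4,(280,165,460,280))
```

```text
(no output)
```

View pics/s1.png

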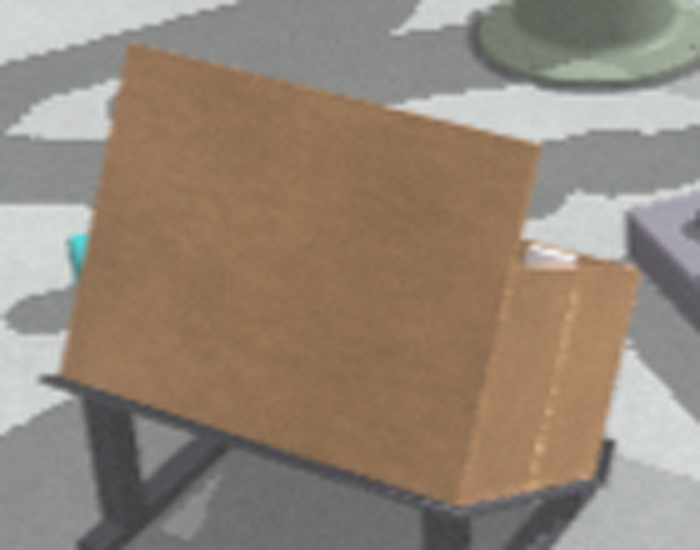

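View pics/s2.png

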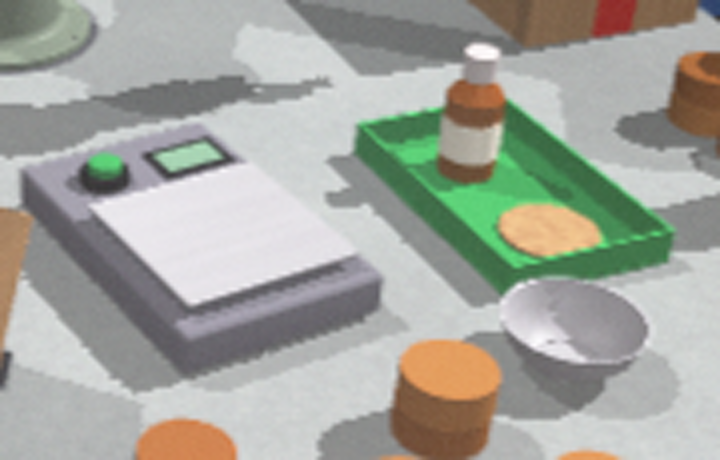

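Run:
```python
from fit import *
c1=lambda a:np.array(a)/4.4+[270-.4,125-.4]; c2=lambda a:np.array(a)/4.2+[80-.4,165-.4]
s1=lambda a:np.array(a)/5+[160-.4,165-.4]; s2=lambda a:np.array(a)/4+[280-.4,165-.4]
def fit2(A,a,B,b,p0):
    f=lambda p:np.vstack([proj("top",T(p,A))-a,proj("scene",T(p,B))-b]).ravel()
    r=least_squares(f,p0,loss='soft_l1');return r.x,f(r.x).reshape(-1,2)
A=[cp(0,.139,.135),cp(0,-.139,.135),cp(.187,.139,.205),cp(.187,-.139,.205),cp(.0935,.0455,.125),cp(.0935,-.0455,.125)]
a=c1([(66,312),(378,620),(220,126),(575,474),(268,314),(375,412)])
B=[cp(.187,-.139,.205),cp(.187,.139,.205),cp(.187,-.139,0),cp(.187,.139,0),cp(0,.139,.135)]
b=s1([(128,43),(541,145),(60,376),(460,500),(638,268)])
p,r=fit2(A,a,B,b,[.5,-.3,-.7]);print("carton",p,np.degrees(p[2]));print(r)
cap=T(p,[cp(.125,.091,.135)])[0];print("cap top",cap,proj("top",cap),"obs",c1((243,228)))
for y,o in((0,(351,333)),(-.091,(464,435))): print(proj("top",T(p,[cp(.125,y,.135)])),c1(o))
print("capobs ->",atz("top",c1((243,228)),cap[2]))
S=[(.085,.085,.062),(.085,-.085,.062),(-.085,-.085,.062),(-.085,.085,.062),(-.135,-.040,.052)]
a=c2([(444,122),(686,88),(718,328),(477,360),(664,407)])
B=S[:4];b=s2([(355,252),(195,306),(92,206),(240,165)])
q,r=fit2(S,a,B,b,[.6,0,.1]);print("scale",q,np.degrees(q[2]));print(r); print("btn",T(q,[S[4]]))
o=s2((105,160)); print("btn height check", [ (z,atz("scene",o,z)) for z in (.046,.052,.058)])
print("pad scene",atz("scene",s2((551,230)),.009))
print("tb scene captop",atz("scene",s2((482,50)),.135))
Q=[(.135,.085,.035),(.135,-.085,.035),(-.135,-.085,.035),(-.135,.085,.035)]
t,r=fit2(Q,c2([(30,92),(272,90),(272,466),(30,470)]),Q[:3],s2([(673,233),(510,268),(357,125)]),[.6,.3,0]);print("tray",t,r)
np.savez("pose.npz",carton=p,scale=q,tray=t)
```

```text
carton [ 0.5679 -0.2921 -0.7473] -42.817176239877405
[[-1.9186  0.2551]
 [-0.1815  1.1026]
 [-0.77   -1.0935]
 [ 0.6466 -1.2135]
 [-0.5492 -0.2859]
 [-0.3916  1.1204]
 [-0.6565 -0.3276]
 [-0.6009 -0.5737]
 [-1.0261  0.0272]
 [-0.5992  1.242 ]
 [ 0.2844 -0.0302]]
cap top [ 0.6596 -0.2531  0.2094] [[324.3376 176.675 ]] obs [324.8273 176.4182]
[[349.1771 200.649 ]] [349.3727 200.2818]
[[374.226 224.825]] [375.0545 223.4636]
capobs -> [ 0.6604 -0.2544  0.2094]
scale [0.5524 0.0438 0.1755] 10.057092545105478
[[ 0.0483 -0.2237]
 [-0.3818 -0.5238]
 [ 0.1417 -0.4809]
 [-0.2149  0.4434]
 [ 0.4178 -0.0578]
 [ 0.9208 -0.1461]
 [-2.1516 -0.4086]
 [-1.588  -0.5387]
 [ 1.9389 -1.3898]]
btn [[ 0.4265 -0.0192  0.052 ]]
btn height check [(0.046, array([ 0.3917, -0.0045,  0.046 ])), (0.052, array([ 0.4012, -0.008 ,  0.052 ])), (0.058, array([ 0.4107, -0.0114,  0.058 ]))]
pad scene [0.5698 0.3676 0.009 ]
tb scene captop [0.4435 0.3489 0.135 ]
tray [0.5072 0.3516 0.0543] [[ 0.4071 -0.1831]
 [-0.6369 -1.1552]
 [-0.4199 -0.1451]
 [-0.2457  0.3701]
 [-0.0626 -0.2749]
 [-0.4543  0.1697]
 [-1.0919 -0.5433]]
```

```bash
cat > go.py <<'E'
from fit import *
from scipy.spatial.transform import Rotation as Ro
yaw=np.radians(-43.0); captop=np.array([.6602,-.2542,.2094])
Ry=Ro.from_euler('z',yaw)
uw=Ry.apply(u); ww=Ry.apply(w); yw=Ry.apply([0,1,0])
base=captop-.13*uw
def frame(z,y):
    z=np.array(z,float);z/=np.linalg.norm(z); y=np.array(y,float); y-=z*(y@z); y/=np.linalg.norm(y)
    return Ro.from_matrix(np.column_stack([np.cross(y,z),y,z]))
Rg=frame(-uw,yw)
def down(az): return frame([0,0,-1],[-np.sin(az),np.cos(az),0])  # tool y along az+90
def rel(p,R):
    s=read_state(); C=Ro.from_rotvec(s["eef_rot"]); 
    tr=C.inv().apply(np.array(p)-s["ee_pos"]); tw=(C.inv()*R).as_rotvec()
    print("from",s["ee_pos"],"to",np.round(p,4),"\n travel",np.round(tr,4),"twist",np.round(tw,4),"| dist %.3f ang %.1fdeg"%(np.linalg.norm(tr),np.degrees(np.linalg.norm(tw))))
def st():
    s=read_state()
    for k in("t","qpos","ee_pos","ft_force","finger_gap"):print(k,np.round(s[k],4),end=' ')
    print()
E
python3 - <<'E'
from go import *
print(uw,base,base+.1*uw)
rel([.198,.513,.37],Ro.from_rotvec(read_state()["eef_rot"]))
rel(base+.28*uw,Rg)
E
```

```text
[-0.3657  0.341   0.866 ] [ 0.7077 -0.2985  0.0968] [ 0.6712 -0.2644  0.1834]
from [0.1978 0.5132 0.2313] to [0.198 0.513 0.37 ] 
 travel [-0.0003 -0.0001 -0.1387] twist [0. 0. 0.] | dist 0.139 ang 0.0deg
from [0.1978 0.5132 0.2313] to [ 0.6053 -0.2031  0.3393] 
 travel [-0.6379 -0.5218 -0.108 ] twist [ 0.1002 -0.5171  0.3738] | dist 0.831 ang 37.0deg
```

Emit:
drive_tool([
  {"travel":[0,0,-0.04],"twist":[0,0,0],"hand":52},
  {"travel":[0,0,-0.08],"twist":[0,0,0],"hand":52},
  {"travel":[0,0,-0.12],"twist":[0,0,0],"hand":52},
  {"travel":[-0.03,-0.025,-0.14],"twist":[0,0,0],"hand":52},
  {"travel":[-0.06,-0.05,-0.14],"twist":[0,0,0],"hand":52},
  {"travel":[-0.09,-0.075,-0.14],"twist":[0.01,-0.05,0.04],"hand":52},
  {"travel":[-0.12,-0.1,-0.14],"twist":[0.02,-0.1,0.07],"hand":52},
  {"travel":[-0.15,-0.125,-0.14],"twist":[0.03,-0.15,0.11],"hand":52},
  {"travel":[-0.18,-0.15,-0.14],"twist":[0.04,-0.2,0.14],"hand":52},
  {"travel":[-0.21,-0.175,-0.14],"twist":[0.05,-0.25,0.18],"hand":52},
  {"travel":[-0.24,-0.2,-0.14],"twist":[0.05,-0.28,0.2],"hand":52},
  {"travel":[-0.27,-0.225,-0.14],"twist":[0.06,-0.3,0.22],"hand":52},
])

```text
t: 1.9
ee_pos: [0.3688, 0.2047, 0.3714]
eef_rot: [0.828, 2.729, -0.163]
ft_force: [1.1, -0.6, 0.7]
finger_gap: 0.514
```

Run:
```python
from go import *
st(); rel(base+.28*uw,Rg)
```

```text
t 1.9 qpos [ 0.5357 -0.0514 -0.319   1.1916 -0.2864  1.1088] ee_pos [0.3688 0.2047 0.3714] ft_force [ 1.1209 -0.6108  0.7448] finger_gap 0.5142 
from [0.3688 0.2047 0.3714] to [ 0.6053 -0.2031  0.3393] 
 travel [-0.3932 -0.205   0.1633] twist [ 0.0401 -0.2153  0.1546] | dist 0.473 ang 15.4deg
```

Emit:
drive_tool([
  {"travel":[-0.033,-0.017,0.014],"twist":[0.0,-0.02,0.01],"hand":52},
  {"travel":[-0.066,-0.034,0.027],"twist":[0.01,-0.04,0.03],"hand":52},
  {"travel":[-0.098,-0.051,0.041],"twist":[0.01,-0.06,0.04],"hand":52},
  {"travel":[-0.131,-0.068,0.054],"twist":[0.01,-0.08,0.05],"hand":52},
  {"travel":[-0.164,-0.085,0.068],"twist":[0.02,-0.1,0.07],"hand":52},
  {"travel":[-0.197,-0.102,0.082],"twist":[0.02,-0.12,0.08],"hand":52},
  {"travel":[-0.229,-0.119,0.095],"twist":[0.03,-0.14,0.1],"hand":52},
  {"travel":[-0.262,-0.137,0.109],"twist":[0.03,-0.16,0.11],"hand":52},
  {"travel":[-0.295,-0.154,0.122],"twist":[0.03,-0.18,0.13],"hand":52},
  {"travel":[-0.328,-0.171,0.136],"twist":[0.04,-0.2,0.14],"hand":52},
  {"travel":[-0.36,-0.188,0.15],"twist":[0.04,-0.215,0.155],"hand":52},
  {"travel":[-0.3932,-0.205,0.1633],"twist":[0.0401,-0.2153,0.1546],"hand":52},
])

```text
t: 2.9
ee_pos: [0.6054, -0.2044, 0.3387]
eef_rot: [0.969, 2.459, -0.259]
ft_force: [-0.1, 1.1, -0.9]
finger_gap: 0.52
```

Run:
```python
from go import *
st(); rel(base+.28*uw,Rg)
```

```text
t 2.9 qpos [-0.3478  0.1055 -0.3387  0.6384 -0.1971  0.3538] ee_pos [ 0.6054 -0.2044  0.3387] ft_force [-0.0511  1.1013 -0.9169] finger_gap 0.5202 
from [ 0.6054 -0.2044  0.3387] to [ 0.6053 -0.2031  0.3393] 
 travel [ 0.0005  0.001  -0.001 ] twist [ 0.0001 -0.0001 -0.0003] | dist 0.001 ang 0.0deg
```

Run:
```python
from go import *
save("top","pics/t3.png",4.4,(270,125,430,275)); save("scene","pics/s3.png",4,(160,80,340,230))
print(proj("top",[base+.28*uw,captop]))
```

```text
[[307.4792 190.4028]
 [324.7611 176.4735]]
```

View pics/t3.png

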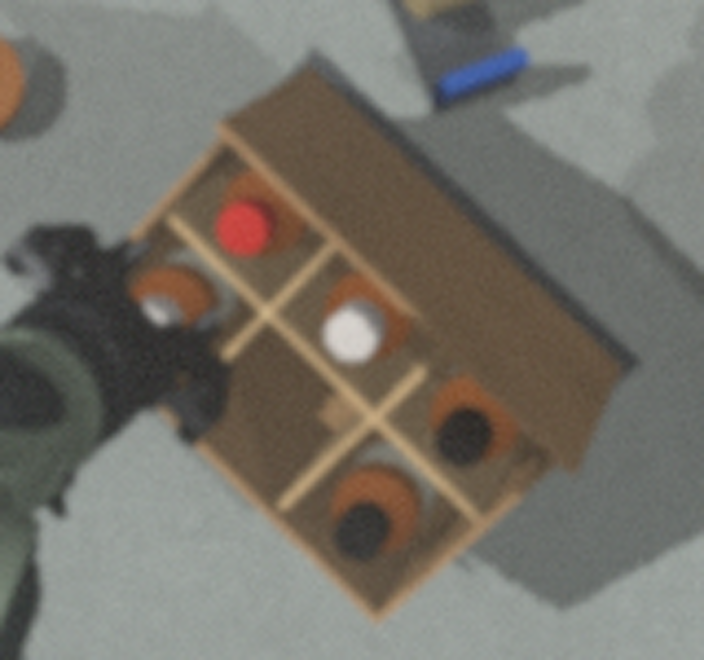

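View pics/s3.png

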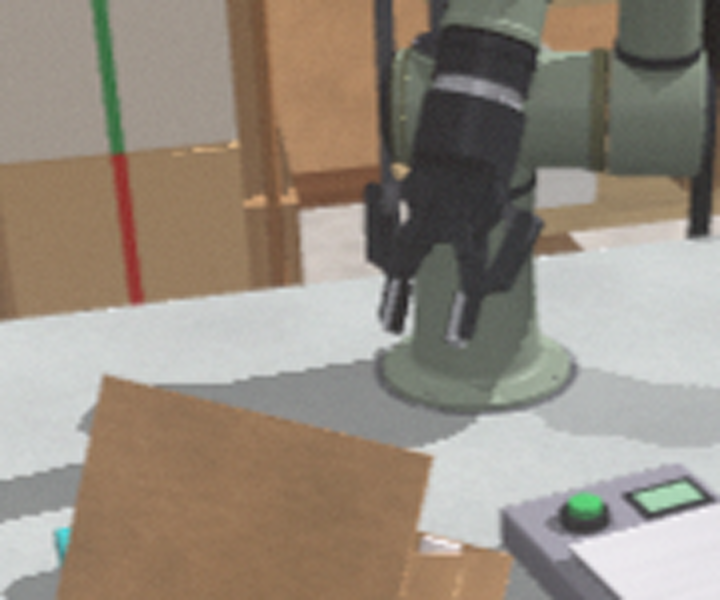

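The top picture shows the gripper over the front-left compartment at crop (130,330), in line with the tilted axis through the red cap at (243,228). The scene picture shows the fingers half open and clear of the flap. I'll descend along the axis.

Emit:
drive_tool([
  {"travel":[0.0005,0.001,0.02],"twist":[0,0,0],"hand":52},
  {"travel":[0.0005,0.001,0.04],"twist":[0,0,0],"hand":52},
  {"travel":[0.0005,0.001,0.06],"twist":[0,0,0],"hand":52},
  {"travel":[0.0005,0.001,0.08],"twist":[0,0,0],"hand":52},
  {"travel":[0.0005,0.001,0.1],"twist":[0,0,0],"hand":52},
  {"travel":[0.0005,0.001,0.12],"twist":[0,0,0],"hand":52},
  {"travel":[0.0005,0.001,0.13],"twist":[0,0,0],"hand":52},
  {"travel":[0.0005,0.001,0.14],"twist":[0,0,0],"hand":52},
  {"travel":[0.0005,0.001,0.14],"twist":[0,0,0],"hand":52},
])

```text
t: 3.75
ee_pos: [0.6574, -0.2545, 0.2152]
eef_rot: [0.976, 2.458, -0.262]
ft_force: [0.0, -0.4, 0.5]
finger_gap: 0.524
```

Run:
```python
from go import *
st(); rel(base+.10*uw,Rg)
save("top","pics/t4.png",4.4,(270,125,430,275)); save("scene","pics/s4.png",4,(160,100,340,250))
```

```text
t 3.75 qpos [-0.3981  0.3183 -0.3977  0.3612 -0.1766  0.313 ] ee_pos [ 0.6574 -0.2545  0.2152] ft_force [ 0.0377 -0.4252  0.4561] finger_gap 0.5243 
from [ 0.6574 -0.2545  0.2152] to [ 0.6712 -0.2644  0.1834] 
 travel [0.0013 0.0022 0.036 ] twist [-0.0039 -0.0018 -0.0041] | dist 0.036 ang 0.3deg
```

View pics/t4.png

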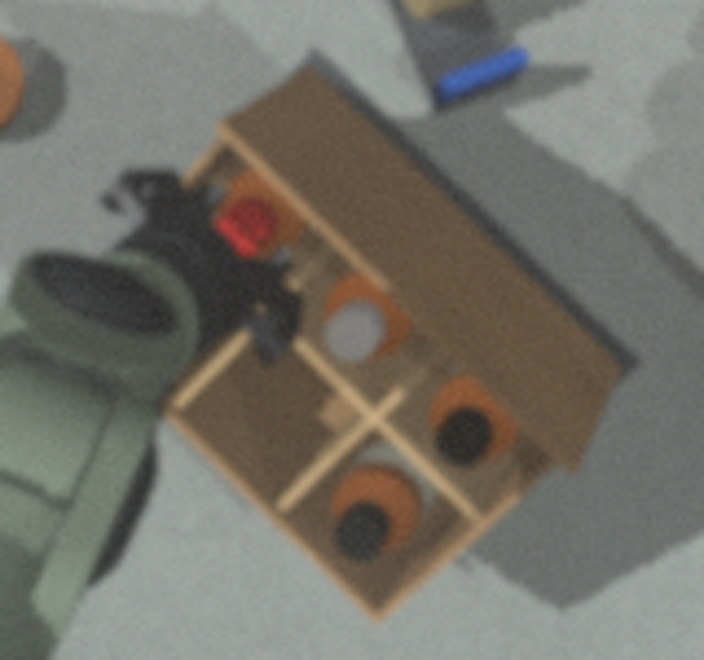

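View pics/s4.png

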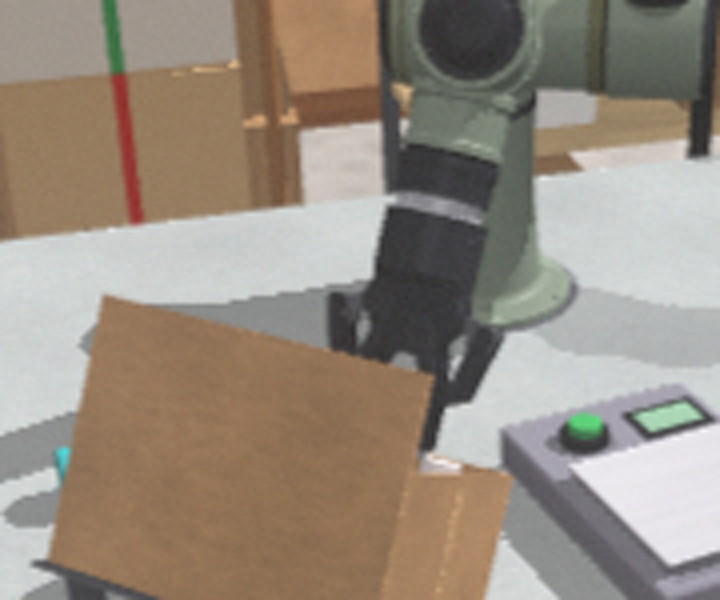

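The fingertips straddle the red cap, with tips near crop (215,190) and (285,258) and the cap midway at about (247,226). I'll go the last 36 mm, then close.

Emit:
drive_tool([
  {"travel":[0.001,0.002,0.009],"twist":[-0.004,-0.002,-0.004],"hand":52},
  {"travel":[0.001,0.002,0.018],"twist":[-0.004,-0.002,-0.004],"hand":52},
  {"travel":[0.001,0.002,0.027],"twist":[-0.004,-0.002,-0.004],"hand":52},
  {"travel":[0.001,0.002,0.036],"twist":[-0.004,-0.002,-0.004],"hand":52},
  {"travel":[0.001,0.002,0.036],"twist":[-0.004,-0.002,-0.004],"hand":52},
  {"travel":[0.001,0.002,0.036],"twist":[-0.004,-0.002,-0.004],"hand":52},
])

```text
t: 4.35
ee_pos: [0.6715, -0.2649, 0.1845]
eef_rot: [0.968, 2.457, -0.259]
ft_force: [-0.0, -0.2, -0.4]
finger_gap: 0.52
```

Run:
```python
from go import *
st(); rel(base+.10*uw,Rg)
```

```text
t 4.35 qpos [-0.4069  0.3769 -0.4015  0.2935 -0.1693  0.3007] ee_pos [ 0.6715 -0.2649  0.1845] ft_force [-0.0314 -0.1721 -0.4195] finger_gap 0.5199 
from [ 0.6715 -0.2649  0.1845] to [ 0.6712 -0.2644  0.1834] 
 travel [0.001  0.0001 0.0007] twist [ 0.0003  0.001  -0.0004] | dist 0.001 ang 0.1deg
```

Emit:
drive_tool([
  {"travel":[0,0,0],"twist":[0,0,0],"hand":45},
  {"travel":[0,0,0],"twist":[0,0,0],"hand":40},
  {"travel":[0,0,0],"twist":[0,0,0],"hand":35},
  {"travel":[0,0,0],"twist":[0,0,0],"hand":20},
  {"travel":[0,0,0],"twist":[0,0,0],"hand":0},
  {"travel":[0,0,0],"twist":[0,0,0],"hand":0},
  {"travel":[0,0,0],"twist":[0,0,0],"hand":0},
  {"travel":[0,0,0],"twist":[0,0,0],"hand":0},
])

```text
t: 5.02
ee_pos: [0.6716, -0.2648, 0.1849]
eef_rot: [0.968, 2.457, -0.259]
ft_force: [-2.1, 1.9, 3.0]
finger_gap: 0.36
```

Run:
```python
from go import *
st()
```

```text
t 5.0167 qpos [-0.4068  0.3764 -0.4013  0.2937 -0.1692  0.3007] ee_pos [ 0.6716 -0.2648  0.1849] ft_force [-2.0659  1.9038  3.0113] finger_gap 0.3599
```

Emit:
drive_tool([
  {"travel":[0,0,-0.004],"twist":[0,0,0],"hand":0},
  {"travel":[0,0,-0.01],"twist":[0,0,0],"hand":0},
  {"travel":[0,0,-0.02],"twist":[0,0,0],"hand":0},
  {"travel":[0,0,-0.032],"twist":[0,0,0],"hand":0},
  {"travel":[0,0,-0.046],"twist":[0,0,0],"hand":0},
  {"travel":[0,0,-0.06],"twist":[0,0,0],"hand":0},
  {"travel":[0,0,-0.075],"twist":[0,0,0],"hand":0},
  {"travel":[0,0,-0.09],"twist":[0,0,0],"hand":0},
  {"travel":[0,0,-0.105],"twist":[0,0,0],"hand":0},
  {"travel":[0,0,-0.115],"twist":[0,0,0],"hand":0},
  {"travel":[0,0,-0.12],"twist":[0,0,0],"hand":0},
  {"travel":[0,0,-0.12],"twist":[0,0,0],"hand":0},
])

```text
t: 6.02
ee_pos: [0.6271, -0.2231, 0.2896]
eef_rot: [0.967, 2.457, -0.258]
ft_force: [0.6, 0.0, -4.0]
finger_gap: 0.355
```

Run:
```python
from go import *
st(); rel(base+.30*uw,Rg)
save("scene","pics/s5.png",4,(160,80,340,230))
```

```text
t 6.0167 qpos [-0.3675  0.183  -0.3762  0.5182 -0.1872  0.3352] ee_pos [ 0.6271 -0.2231  0.2896] ft_force [ 0.6216  0.0312 -3.9758] finger_gap 0.3545 
from [ 0.6271 -0.2231  0.2896] to [ 0.598  -0.1962  0.3566] 
 travel [ 0.0007 -0.     -0.0779] twist [0.0013 0.0014 0.0001] | dist 0.078 ang 0.1deg
```

View pics/s5.png

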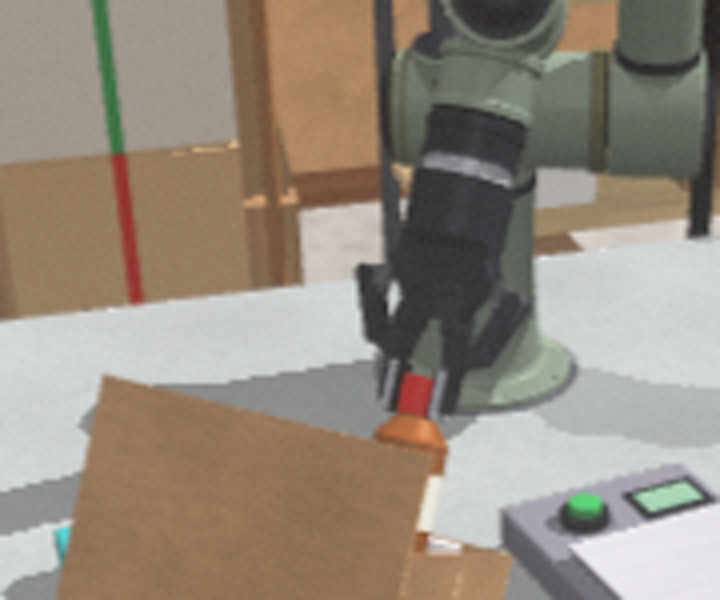

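The bottle is held by its red cap, at crop (417,395), and has come straight up, with the wrist force at about -4 N. I'll continue the lift clear of the carton.

Emit:
drive_tool([
  {"travel":[0,0,-0.012],"twist":[0,0,0],"hand":0},
  {"travel":[0,0,-0.03],"twist":[0,0,0],"hand":0},
  {"travel":[0,0,-0.05],"twist":[0,0,0],"hand":0},
  {"travel":[0,0,-0.07],"twist":[0,0,0],"hand":0},
  {"travel":[0,0,-0.085],"twist":[0,0,0],"hand":0},
  {"travel":[0,0,-0.095],"twist":[0,0,0],"hand":0},
  {"travel":[0,0,-0.1],"twist":[0,0,0],"hand":0},
  {"travel":[0,0,-0.1],"twist":[0,0,0],"hand":0},
])

```text
t: 6.73
ee_pos: [0.5903, -0.189, 0.3759]
eef_rot: [0.967, 2.457, -0.258]
ft_force: [0.1, -0.8, -3.1]
finger_gap: 0.358
```

```bash
cat >> go.py <<'E'
def align(R):  # minimal rotation bringing tool z to down
    z=R.apply([0,0,1]); return Ro.align_vectors([[0,0,-1]],[z])[0]*R
def axd(): # dist along uw
    return
pan=np.array([.5524,.0438,.062])
E
python3 - <<'E'
from go import *
print("d grasp",(np.array([.6716,-.2648,.1849])-base)@uw,(np.array([.6716,-.2648,.1849])-base)@ww,(np.array([.6716,-.2648,.1849])-base)@yw)
st(); C=Ro.from_rotvec(read_state()["eef_rot"]); rel(pan+[0,0,.1015+.07],align(Rg)); print(align(Rg).as_matrix())
E
```

```text
d grasp 0.10099906944031031 0.0012310838219110748 2.24320675492395e-05
t 6.7333 qpos [-0.3286  0.0543 -0.301   0.7289 -0.2054  0.3702] ee_pos [ 0.5903 -0.189   0.3759] ft_force [ 0.068  -0.799  -3.1452] finger_gap 0.3577 
from [ 0.5903 -0.189   0.3759] to [0.5524 0.0438 0.2335] 
 travel [0.2327 0.1444 0.03  ] twist [0.0012 0.5249 0.0005] | dist 0.276 ang 30.1deg
[[-0.7314  0.682  -0.    ]
 [ 0.682   0.7314  0.    ]
 [ 0.      0.     -1.    ]]
```

Run:
```python
from go import *
rel([.5524,.0438,.34],align(Rg))
```

```text
from [ 0.5903 -0.189   0.3759] to [0.5524 0.0438 0.34  ] 
 travel [ 0.1794  0.1445 -0.0622] twist [0.0012 0.5249 0.0005] | dist 0.239 ang 30.1deg
```

Emit:
drive_tool([
  {"travel":[0.01,0.008,-0.003],"twist":[0,0.03,0],"hand":0},
  {"travel":[0.025,0.02,-0.009],"twist":[0,0.07,0],"hand":0},
  {"travel":[0.042,0.034,-0.015],"twist":[0,0.12,0],"hand":0},
  {"travel":[0.06,0.048,-0.021],"twist":[0,0.175,0],"hand":0},
  {"travel":[0.08,0.064,-0.028],"twist":[0,0.235,0],"hand":0},
  {"travel":[0.1,0.08,-0.035],"twist":[0,0.295,0],"hand":0},
  {"travel":[0.12,0.096,-0.042],"twist":[0,0.355,0],"hand":0},
  {"travel":[0.14,0.112,-0.048],"twist":[0,0.41,0],"hand":0},
  {"travel":[0.157,0.126,-0.054],"twist":[0,0.46,0],"hand":0},
  {"travel":[0.17,0.137,-0.059],"twist":[0,0.5,0],"hand":0},
  {"travel":[0.179,0.1445,-0.062],"twist":[0.001,0.525,0],"hand":0},
  {"travel":[0.179,0.1445,-0.062],"twist":[0.001,0.525,0],"hand":0},
])

```text
t: 7.73
ee_pos: [0.553, 0.0446, 0.3382]
eef_rot: [-1.147, -2.921, 0.0]
ft_force: [-0.1, -1.0, -3.4]
finger_gap: 0.358
```

Run:
```python
from go import *
st(); rel(pan+[0,0,.101+.012],align(Rg))
save("scene","pics/s6.png",3,(230,40,480,240));save("top","pics/t6.png",3,(80,100,340,300))
```

```text
t 7.7333 qpos [-0.053   0.2929  0.0324  1.3133  0.0007  0.6955] ee_pos [0.553  0.0446 0.3382] ft_force [-0.0986 -1.0334 -3.4319] finger_gap 0.3585 
from [0.553  0.0446 0.3382] to [0.5524 0.0438 0.175 ] 
 travel [-0.0006 -0.0008  0.1632] twist [-0.0014 -0.0028  0.002 ] | dist 0.163 ang 0.2deg
```

View pics/s6.png

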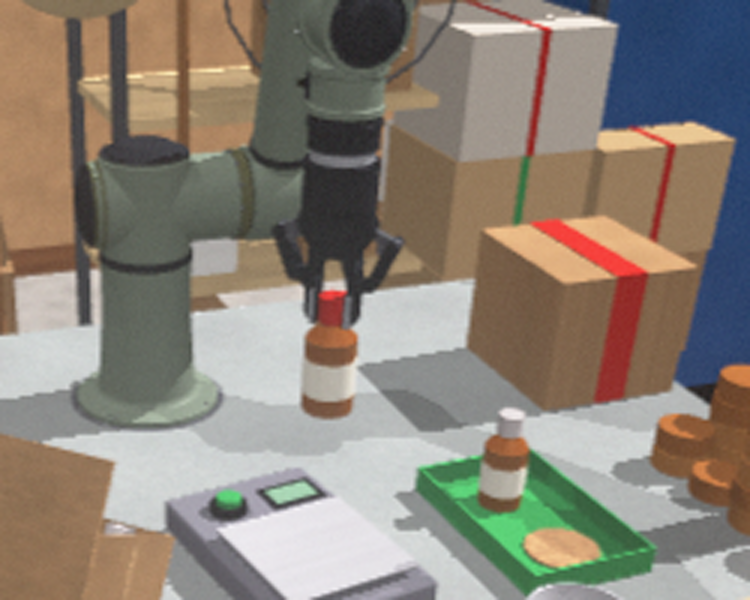

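The bottle hangs upright above the pan, its base at scene crop (328,412), and the tool is vertical. Descend to about 12 mm over the pan.

Emit:
drive_tool([
  {"travel":[0,0,0.01],"twist":[0,0,0],"hand":0},
  {"travel":[0,0,0.025],"twist":[0,0,0],"hand":0},
  {"travel":[0,0,0.042],"twist":[0,0,0],"hand":0},
  {"travel":[0,0,0.06],"twist":[0,0,0],"hand":0},
  {"travel":[0,0,0.08],"twist":[0,0,0],"hand":0},
  {"travel":[-0.0006,-0.0008,0.1],"twist":[-0.001,-0.003,0.002],"hand":0},
  {"travel":[-0.0006,-0.0008,0.12],"twist":[-0.001,-0.003,0.002],"hand":0},
  {"travel":[-0.0006,-0.0008,0.137],"twist":[-0.001,-0.003,0.002],"hand":0},
  {"travel":[-0.0006,-0.0008,0.15],"twist":[-0.001,-0.003,0.002],"hand":0},
  {"travel":[-0.0006,-0.0008,0.158],"twist":[-0.001,-0.003,0.002],"hand":0},
  {"travel":[-0.0006,-0.0008,0.16],"twist":[-0.001,-0.003,0.002],"hand":0},
  {"travel":[-0.0006,-0.0008,0.16],"twist":[-0.001,-0.003,0.002],"hand":0},
])

```text
t: 8.83
ee_pos: [0.5529, 0.0412, 0.1793]
eef_rot: [1.153, 2.918, -0.003]
ft_force: [-0.2, -1.0, -3.3]
finger_gap: 0.347
```

Run:
```python
from go import *
st()
b=read_state()["ee_pos"]-np.array([0,0,.101]); print("pred base px",proj("scene",[b]))
save("scene","pics/s7.png",5,(270,120,400,240))
```

```text
t 8.8333 qpos [-0.0572  0.372  -0.2651  0.9307 -0.0029  0.6953] ee_pos [0.5529 0.0412 0.1793] ft_force [-0.189  -1.0209 -3.322 ] finger_gap 0.3474 
pred base px [[334.0032 217.5944]]
```

View pics/s7.png

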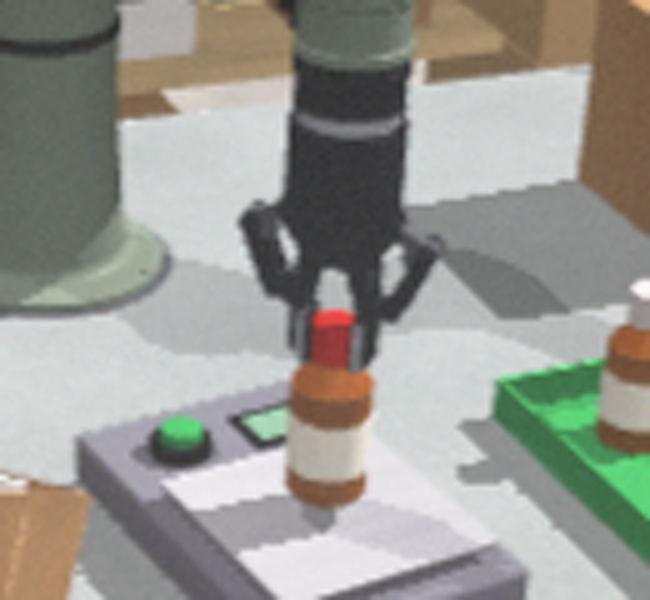

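Emit:
drive_tool([
  {"travel":[0,0.002,0.003],"twist":[0,0,0],"hand":0},
  {"travel":[0,0.002,0.006],"twist":[0,0,0],"hand":0},
  {"travel":[0,0.002,0.009],"twist":[0,0,0],"hand":0},
  {"travel":[0,0.002,0.011],"twist":[0,0,0],"hand":0},
  {"travel":[0,0.002,0.012],"twist":[0,0,0],"hand":0},
  {"travel":[0,0.002,0.012],"twist":[0,0,0],"hand":0},
])

```text
t: 9.38
ee_pos: [0.5546, 0.0427, 0.1676]
eef_rot: [1.152, 2.918, -0.003]
ft_force: [0.4, 0.6, -2.9]
finger_gap: 0.354
```

Emit:
drive_tool([
  {"travel":[0,0,0.001],"twist":[0,0,0],"hand":0},
  {"travel":[0,0,0.002],"twist":[0,0,0],"hand":0},
  {"travel":[0,0,0.003],"twist":[0,0,0],"hand":0},
])

```text
t: 9.63
ee_pos: [0.5546, 0.0428, 0.1646]
eef_rot: [1.152, 2.918, -0.002]
ft_force: [0.3, -0.1, -3.0]
finger_gap: 0.356
```

Emit:
drive_tool([
  {"travel":[0,0,0.0008],"twist":[0,0,0],"hand":0},
  {"travel":[0,0,0.0015],"twist":[0,0,0],"hand":0},
  {"travel":[0,0,0.002],"twist":[0,0,0],"hand":0},
])

```text
t: 9.88
ee_pos: [0.5546, 0.0427, 0.1625]
eef_rot: [1.152, 2.918, -0.003]
ft_force: [-0.5, -0.4, -3.5]
finger_gap: 0.355
```

Emit:
drive_tool([
  {"travel":[0,0,0.0008],"twist":[0,0,0],"hand":0},
  {"travel":[0,0,0.0015],"twist":[0,0,0],"hand":0},
  {"travel":[0,0,0.002],"twist":[0,0,0],"hand":0},
])

```text
t: 10.13
ee_pos: [0.5548, 0.0426, 0.1606]
eef_rot: [1.152, 2.918, -0.003]
ft_force: [0.4, 0.5, -2.1]
finger_gap: 0.355
```

Emit:
drive_tool([
  {"travel":[0,0,0.0008],"twist":[0,0,0],"hand":0},
  {"travel":[0,0,0.0012],"twist":[0,0,0],"hand":0},
  {"travel":[0,0,0.0015],"twist":[0,0,0],"hand":0},
])

```text
t: 10.38
ee_pos: [0.555, 0.0425, 0.1594]
eef_rot: [1.152, 2.917, -0.003]
ft_force: [0.2, -1.4, 0.1]
finger_gap: 0.358
```

Emit:
drive_tool([
  {"travel":[0,0,0.0005],"twist":[0,0,0],"hand":0},
  {"travel":[0,0,0.001],"twist":[0,0,0],"hand":0},
  {"travel":[0,0,0.001],"twist":[0,0,0],"hand":0},
])

```text
t: 10.63
ee_pos: [0.5551, 0.0424, 0.1585]
eef_rot: [1.152, 2.917, -0.003]
ft_force: [-1.5, -0.4, 1.4]
finger_gap: 0.357
```

Emit:
drive_tool([
  {"travel":[0,0,0],"twist":[0,0,0],"hand":40},
  {"travel":[0,0,0],"twist":[0,0,0],"hand":46},
  {"travel":[0,0,0],"twist":[0,0,0],"hand":55},
  {"travel":[0,0,0],"twist":[0,0,0],"hand":65},
  {"travel":[0,0,0],"twist":[0,0,0],"hand":65},
  {"travel":[0,0,0],"twist":[0,0,0],"hand":65},
])

```text
t: 11.13
ee_pos: [0.5551, 0.0425, 0.1586]
eef_rot: [1.152, 2.917, -0.003]
ft_force: [-0.1, -0.7, -0.7]
finger_gap: 0.653
```

Run:
```python
from go import *
st()
save("scene","pics/s8.png",5,(270,120,400,240))
```

```text
t 11.1333 qpos [-0.0544  0.3937 -0.2898  0.8825 -0.0033  0.6979] ee_pos [0.5551 0.0425 0.1586] ft_force [-0.1294 -0.6993 -0.7126] finger_gap 0.6535
```

View pics/s8.png

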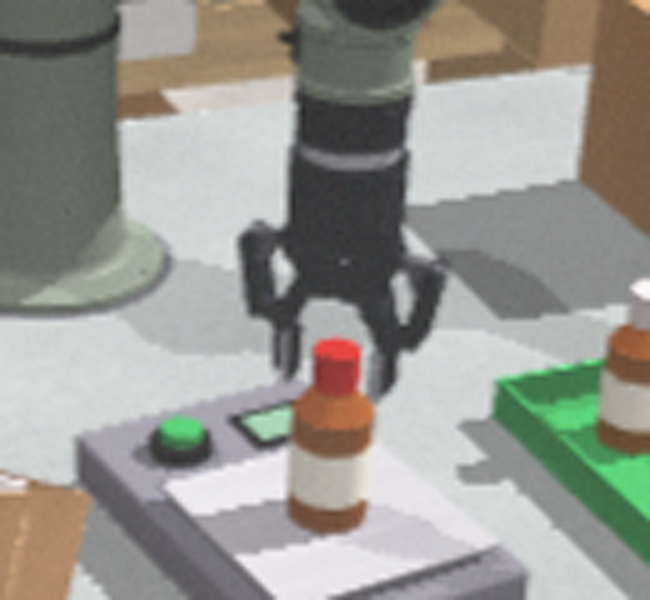

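The bottle stands alone and upright on the pan, base at scene crop (328,520), with the fingers open on both sides of the cap. I'll raise the tool.

Emit:
drive_tool([
  {"travel":[0,0,-0.008],"twist":[0,0,0],"hand":65},
  {"travel":[0,0,-0.025],"twist":[0,0,0],"hand":65},
  {"travel":[0,0,-0.045],"twist":[0,0,0],"hand":65},
  {"travel":[0,0,-0.065],"twist":[0,0,0],"hand":65},
  {"travel":[0,0,-0.085],"twist":[0,0,0],"hand":30},
  {"travel":[0,0,-0.1],"twist":[0,0,0],"hand":0},
  {"travel":[0,0,-0.1],"twist":[0,0,0],"hand":0},
])

```text
t: 11.77
ee_pos: [0.5566, 0.0428, 0.2626]
eef_rot: [1.15, 2.911, 0.001]
ft_force: [0.0, 0.7, 0.2]
finger_gap: 0.232
```

Run:
```python
from go import *
st()
im={n:grab_frame(n) for n in("top","scene")}
c={}
for n,(x0,y0,x1,y1) in {"top":(225,250,250,275),"scene":(290,190,325,220)}.items():
    a=im[n][y0:y1,x0:x1].astype(int); m=(a[:,:,1]>a[:,:,0]+50)&(a[:,:,1]>a[:,:,2]+30)
    ys,xs=np.nonzero(m); print(n,len(xs),xs.mean()+x0,ys.mean()+y0,xs.min()+x0,xs.max()+x0,ys.min()+y0,ys.max()+y0); c[n]=(xs.mean()+x0,ys.mean()+y0)
b=T(np.load("pose.npz")["scale"],[(-.135,-.04,z) for z in(.046,.05,.054,.058,.062)])
print(b); print(proj("top",b));print(proj("scene",b))
(o1,d1),(o2,d2)=ray("top",c["top"]),ray("scene",c["scene"])
s=np.linalg.lstsq(np.column_stack([d1,-d2]),o2-o1,rcond=None)[0];print(o1+d1*s[0],o2+d2*s[1])
cv2.imwrite("pics/b.png",np.hstack([cv2.resize(im["top"][190:280,180:270],None,fx=4,fy=4)[:,:,::-1],cv2.resize(im["scene"][180:240,280:340],None,fx=6,fy=6)[:,:,::-1]]))
```

```text
t 11.7667 qpos [-0.0537  0.3147 -0.1276  1.1173 -0.0033  0.6985] ee_pos [0.5566 0.0428 0.2626] ft_force [0.0387 0.6859 0.1712] finger_gap 0.2321 
top 84 237.54761904761904 261.70238095238096 233 242 257 267
scene 37 305.97297297297297 205.51351351351352 302 310 203 208
[[ 0.4265 -0.0192  0.046 ]
 [ 0.4265 -0.0192  0.05  ]
 [ 0.4265 -0.0192  0.054 ]
 [ 0.4265 -0.0192  0.058 ]
 [ 0.4265 -0.0192  0.062 ]]
[[238.2954 261.4051]
 [238.174  261.433 ]
 [238.0519 261.4611]
 [237.9291 261.4893]
 [237.8056 261.5177]]
[[305.1744 209.816 ]
 [305.2002 208.8896]
 [305.2262 207.9608]
 [305.2522 207.0295]
 [305.2782 206.0957]]
[ 0.426  -0.0186  0.0639] [ 0.4266 -0.0166  0.0641]
```

View pics/b.png

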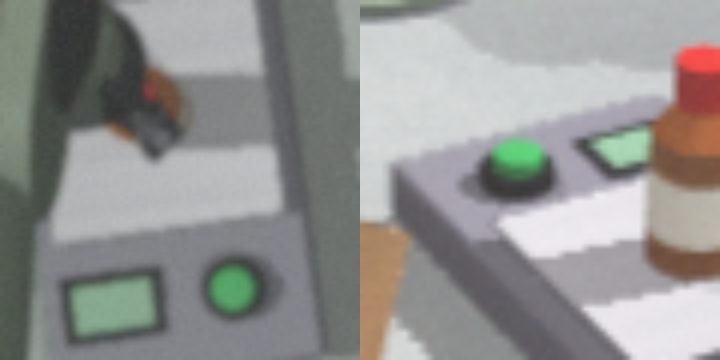

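The button's green top is at top-crop (233,290) and scene-crop (518,153). It triangulates to (0.426,-0.018), z about 0.064, which matches the scale fit. I'll move above it with the fingers shut.

Run:
```python
from go import *
Rd=align(Rg)
rel([.4262,-.018,.26],Rd)
rel([.4262,-.018,.078],Rd)
```

```text
from [0.555  0.0429 0.2591] to [ 0.4262 -0.018   0.26  ] 
 travel [ 0.0525 -0.1324 -0.0014] twist [ 0.0015  0.007  -0.0018] | dist 0.142 ang 0.4deg
from [0.555  0.0429 0.2591] to [ 0.4262 -0.018   0.078 ] 
 travel [ 0.0537 -0.1327  0.1806] twist [ 0.0015  0.007  -0.0018] | dist 0.230 ang 0.4deg
```

Emit:
drive_tool([
  {"travel":[0.013,-0.033,0],"twist":[0,0.003,0],"hand":0},
  {"travel":[0.027,-0.067,0],"twist":[0,0.007,0],"hand":0},
  {"travel":[0.04,-0.1,0],"twist":[0.0015,0.007,-0.002],"hand":0},
  {"travel":[0.053,-0.132,0],"twist":[0.0015,0.007,-0.002],"hand":0},
  {"travel":[0.0535,-0.1325,0.03],"twist":[0.0015,0.007,-0.002],"hand":0},
  {"travel":[0.0535,-0.1325,0.06],"twist":[0.0015,0.007,-0.002],"hand":0},
  {"travel":[0.0535,-0.1325,0.09],"twist":[0.0015,0.007,-0.002],"hand":0},
  {"travel":[0.0535,-0.1325,0.12],"twist":[0.0015,0.007,-0.002],"hand":0},
  {"travel":[0.0537,-0.1327,0.145],"twist":[0.0015,0.007,-0.002],"hand":0},
  {"travel":[0.0537,-0.1327,0.165],"twist":[0.0015,0.007,-0.002],"hand":0},
  {"travel":[0.0537,-0.1327,0.175],"twist":[0.0015,0.007,-0.002],"hand":0},
  {"travel":[0.0537,-0.1327,0.175],"twist":[0.0015,0.007,-0.002],"hand":0},
])

```text
t: 12.87
ee_pos: [0.423, -0.0173, 0.0805]
eef_rot: [-1.149, -2.917, 0.002]
ft_force: [-0.7, -0.2, 0.4]
finger_gap: -0.0
```

Run:
```python
from go import *
st(); rel([.4262,-.018,.066],align(Rg))
im={n:grab_frame(n) for n in("top","scene")}
cv2.imwrite("pics/b2.png",np.hstack([cv2.resize(im["top"][190:280,180:270],None,fx=4,fy=4)[:,:,::-1],cv2.resize(im["scene"][165:240,270:345],None,fx=4.8,fy=4.8)[:,:,::-1]]))
```

```text
t 12.8667 qpos [-0.2157  0.2817 -0.708   0.5879  0.      0.5346] ee_pos [ 0.423  -0.0173  0.0805] ft_force [-0.7393 -0.1805  0.4395] finger_gap -0.0005 
from [ 0.423  -0.0173  0.0805] to [ 0.4262 -0.018   0.066 ] 
 travel [-0.0029  0.0018  0.0145] twist [-0.0034 -0.0058  0.0001] | dist 0.015 ang 0.4deg
```

View pics/b2.png

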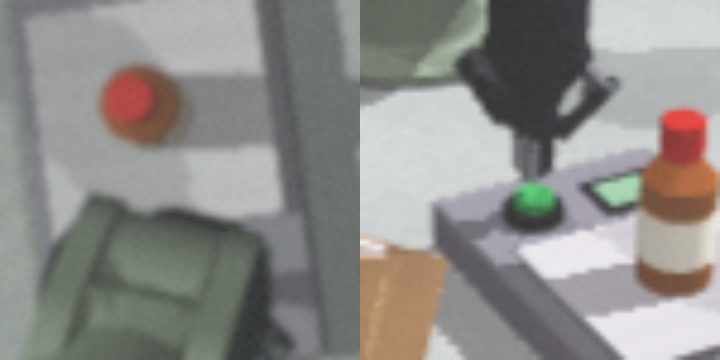

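The shut fingertips are directly above the green button, at scene crop (535,170) over (533,198), and the bottle stands alone on the pan. I'll press step by step.

Emit:
drive_tool([
  {"travel":[-0.003,0.002,0.005],"twist":[-0.003,-0.006,0],"hand":0},
  {"travel":[-0.003,0.002,0.01],"twist":[-0.003,-0.006,0],"hand":0},
  {"travel":[-0.003,0.002,0.014],"twist":[-0.003,-0.006,0],"hand":0},
  {"travel":[-0.003,0.002,0.016],"twist":[-0.003,-0.006,0],"hand":0},
  {"travel":[-0.003,0.002,0.016],"twist":[-0.003,-0.006,0],"hand":0},
])

```text
t: 13.38
ee_pos: [0.429, -0.0184, 0.0668]
eef_rot: [1.149, 2.919, 0.001]
ft_force: [-1.2, 0.6, 2.4]
finger_gap: 0.0
```

Emit:
drive_tool([
  {"travel":[0,0,0.002],"twist":[0,0,0],"hand":0},
  {"travel":[0,0,0.004],"twist":[0,0,0],"hand":0},
  {"travel":[0,0,0.004],"twist":[0,0,0],"hand":0},
])

```text
t: 13.63
ee_pos: [0.429, -0.0184, 0.0628]
eef_rot: [1.149, 2.919, 0.001]
ft_force: [-0.9, 0.2, 4.3]
finger_gap: -0.001
```

Emit:
drive_tool([
  {"travel":[0,0,0.001],"twist":[0,0,0],"hand":0},
  {"travel":[0,0,0.002],"twist":[0,0,0],"hand":0},
  {"travel":[0,0,0.002],"twist":[0,0,0],"hand":0},
])

```text
t: 13.88
ee_pos: [0.4291, -0.0184, 0.0618]
eef_rot: [1.149, 2.918, 0.001]
ft_force: [-4.5, 0.0, 16.1]
finger_gap: -0.0
```

Emit:
drive_tool([
  {"travel":[0,0,0.001],"twist":[0,0,0],"hand":0},
  {"travel":[0,0,0.0015],"twist":[0,0,0],"hand":0},
  {"travel":[0,0,0.0015],"twist":[0,0,0],"hand":0},
])

```text
t: 14.13
ee_pos: [0.4291, -0.0184, 0.0617]
eef_rot: [1.148, 2.918, 0.0]
ft_force: [-5.5, 1.4, 22.2]
finger_gap: 0.005
```

The force went from 4.3 N to 22 N at z=0.0617, a hard stop about 6 mm below first contact, so the button is fully in. Now up, and back over the bottle.

Emit:
drive_tool([
  {"travel":[0,0,-0.005],"twist":[0,0,0],"hand":0},
  {"travel":[0,0,-0.02],"twist":[0,0,0],"hand":0},
  {"travel":[0,0,-0.05],"twist":[0,0,0],"hand":0},
  {"travel":[0,0,-0.085],"twist":[0,0,0],"hand":0},
  {"travel":[0,0,-0.12],"twist":[0,0,0],"hand":20},
  {"travel":[0,0,-0.155],"twist":[0,0,0],"hand":40},
  {"travel":[0,0,-0.185],"twist":[0,0,0],"hand":60},
  {"travel":[0,0,-0.205],"twist":[0,0,0],"hand":60},
  {"travel":[0,0,-0.205],"twist":[0,0,0],"hand":60},
])

```text
t: 14.88
ee_pos: [0.4304, -0.0185, 0.2709]
eef_rot: [1.146, 2.911, 0.002]
ft_force: [0.7, -0.2, 0.9]
finger_gap: 0.601
```

Run:
```python
from go import *
st(); rel([.555,.0425,.265],align(Rg))
im={n:grab_frame(n) for n in("top","scene")}
cv2.imwrite("pics/b3.png",np.hstack([cv2.resize(im["top"][160:280,150:270],None,fx=3,fy=3)[:,:,::-1],cv2.resize(im["scene"][165:240,270:345],None,fx=4.8,fy=4.8)[:,:,::-1]]))
# cap detection
for n in("top","scene"):
    h=im[n].astype(int); m=(h[:,:,0]>150)&(h[:,:,1]<90)&(h[:,:,2]<90)
    k,l,s,c=cv2.connectedComponentsWithStats(m.astype(np.uint8)); print(n,[(s[i],c[i]) for i in range(1,k) if s[i][4]>20])
print(proj("top",[(.555,.0425,.19)]),proj("scene",[(.555,.0425,.175)]))
```

```text
t 14.8833 qpos [-0.2142  0.0658 -0.4176  1.0738 -0.0007  0.5358] ee_pos [ 0.4304 -0.0185  0.2709] ft_force [ 0.7309 -0.1929  0.947 ] finger_gap 0.6012 
from [ 0.4304 -0.0185  0.2709] to [0.555  0.0425 0.265 ] 
 travel [-0.0495  0.1295  0.0073] twist [0.0064 0.012  0.0006] | dist 0.139 ang 0.8deg
top [(array([207, 208,  11,  13, 111], dtype=int32), array([211.8919, 214.2703])), (array([353, 301,  10,   8,  71], dtype=int32), array([357.0704, 304.5352]))]
scene [(array([15, 12, 17,  9, 33], dtype=int32), array([23.0303, 16.1818])), (array([408, 113,  37,  19, 199], dtype=int32), array([426.2261, 122.6281])), (array([333, 188,   9,  12,  53], dtype=int32), array([337.9245, 191.9057])), (array([113, 253,  10,   9,  36], dtype=int32), array([117.3333, 255.6667]))]
[[212.1414 213.475 ]] [[336.3377 193.2624]]
```

View pics/b3.png

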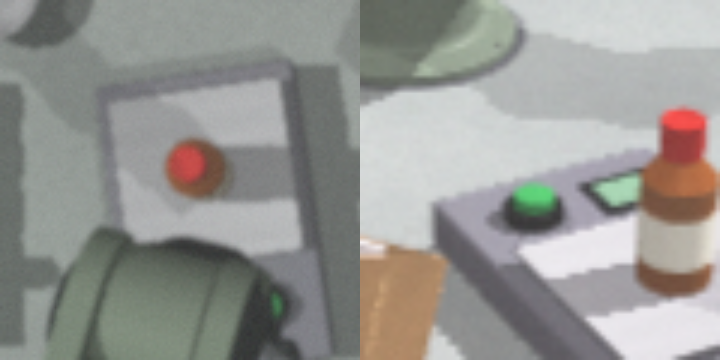

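The bottle is still upright mid-pan, cap at top px (212,214) against a predicted (212,213). Going back over it.

Emit:
drive_tool([
  {"travel":[-0.012,0.032,0.002],"twist":[0.003,0.006,0],"hand":60},
  {"travel":[-0.025,0.065,0.004],"twist":[0.006,0.012,0],"hand":60},
  {"travel":[-0.037,0.097,0.005],"twist":[0.006,0.012,0],"hand":60},
  {"travel":[-0.0495,0.1295,0.007],"twist":[0.006,0.012,0],"hand":60},
  {"travel":[-0.0495,0.1295,0.007],"twist":[0.006,0.012,0],"hand":60},
  {"travel":[-0.0495,0.1295,0.007],"twist":[0.006,0.012,0],"hand":60},
])

```text
t: 15.48
ee_pos: [0.5526, 0.0436, 0.2576]
eef_rot: [-1.145, -2.914, 0.004]
ft_force: [-0.7, -0.2, -0.1]
finger_gap: 0.602
```

Run:
```python
from go import *
st(); rel([.555,.0425,.1585],align(Rg))
```

```text
t 15.4833 qpos [-0.055   0.3268 -0.1234  1.1312  0.0011  0.6935] ee_pos [0.5526 0.0436 0.2576] ft_force [-0.7324 -0.1993 -0.1229] finger_gap 0.6017 
from [0.5526 0.0436 0.2576] to [0.555  0.0425 0.1585] 
 travel [-0.0034  0.0014  0.0991] twist [-0.006  -0.0089  0.002 ] | dist 0.099 ang 0.6deg
```

Emit:
drive_tool([
  {"travel":[-0.0025,0.001,0.01],"twist":[-0.005,-0.008,0.002],"hand":60},
  {"travel":[-0.0025,0.001,0.025],"twist":[-0.005,-0.008,0.002],"hand":60},
  {"travel":[-0.0025,0.001,0.04],"twist":[-0.005,-0.008,0.002],"hand":60},
  {"travel":[-0.0025,0.001,0.055],"twist":[-0.005,-0.008,0.002],"hand":60},
  {"travel":[-0.0025,0.001,0.07],"twist":[-0.005,-0.008,0.002],"hand":60},
  {"travel":[-0.0025,0.001,0.082],"twist":[-0.005,-0.008,0.002],"hand":60},
  {"travel":[-0.0025,0.001,0.092],"twist":[-0.005,-0.008,0.002],"hand":60},
  {"travel":[-0.0025,0.001,0.098],"twist":[-0.005,-0.008,0.002],"hand":60},
  {"travel":[-0.0025,0.001,0.098],"twist":[-0.005,-0.008,0.002],"hand":60},
])

```text
t: 16.23
ee_pos: [0.5524, 0.0425, 0.1581]
eef_rot: [-1.151, -2.919, 0.003]
ft_force: [-0.2, -0.2, -0.7]
finger_gap: 0.598
```

Run:
```python
from go import *
st(); rel([.555,.0425,.1585],align(Rg))
```

```text
t 16.2333 qpos [-0.0563  0.3959 -0.2878  0.8915 -0.0002  0.6947] ee_pos [0.5524 0.0425 0.1581] ft_force [-0.2165 -0.225  -0.6719] finger_gap 0.5979 
from [0.5524 0.0425 0.1581] to [0.555  0.0425 0.1585] 
 travel [-0.0019  0.0018 -0.0005] twist [-0.003  -0.0032 -0.0005] | dist 0.003 ang 0.3deg
```

Emit:
drive_tool([
  {"travel":[-0.002,0.002,0],"twist":[-0.003,-0.003,0],"hand":60},
  {"travel":[-0.002,0.002,0],"twist":[-0.003,-0.003,0],"hand":48},
  {"travel":[-0.002,0.002,0],"twist":[-0.003,-0.003,0],"hand":42},
  {"travel":[-0.002,0.002,0],"twist":[-0.003,-0.003,0],"hand":38},
  {"travel":[-0.002,0.002,0],"twist":[-0.003,-0.003,0],"hand":30},
  {"travel":[-0.002,0.002,0],"twist":[-0.003,-0.003,0],"hand":0},
  {"travel":[-0.002,0.002,0],"twist":[-0.003,-0.003,0],"hand":0},
  {"travel":[-0.002,0.002,0],"twist":[-0.003,-0.003,0],"hand":0},
  {"travel":[-0.002,0.002,0],"twist":[-0.003,-0.003,0],"hand":0},
])

```text
t: 16.98
ee_pos: [0.5554, 0.0425, 0.1582]
eef_rot: [1.152, 2.922, -0.0]
ft_force: [0.4, -1.6, 1.4]
finger_gap: 0.355
```

Emit:
drive_tool([
  {"travel":[0,0,-0.005],"twist":[0,0,0],"hand":0},
  {"travel":[0,0,-0.015],"twist":[0,0,0],"hand":0},
  {"travel":[0,0,-0.03],"twist":[0,0,0],"hand":0},
  {"travel":[0,0,-0.05],"twist":[0,0,0],"hand":0},
  {"travel":[0,0,-0.07],"twist":[0,0,0],"hand":0},
  {"travel":[0,0,-0.09],"twist":[0,0,0],"hand":0},
  {"travel":[0,0,-0.1],"twist":[0,0,0],"hand":0},
  {"travel":[0,0,-0.1],"twist":[0,0,0],"hand":0},
])

```text
t: 17.65
ee_pos: [0.5566, 0.0426, 0.2609]
eef_rot: [1.15, 2.919, 0.002]
ft_force: [0.6, -0.3, -3.7]
finger_gap: 0.357
```

Run:
```python
from go import *
st()
for z in (.2585,):
  rel([.5685,.3655,z],align(Rg))
save("scene","pics/s9.png",4,(270,80,430,230))
print(proj("top",[(.5685,.3655,.009)]))
```

```text
t 17.65 qpos [-0.0559  0.3206 -0.1237  1.122   0.0001  0.695 ] ee_pos [0.5566 0.0426 0.2609] ft_force [ 0.6472 -0.3227 -3.6771] finger_gap 0.3575 
from [0.5566 0.0426 0.2609] to [0.5685 0.3655 0.2585] 
 travel [0.2116 0.2441 0.0024] twist [ 0.003   0.0034 -0.0004] | dist 0.323 ang 0.3deg
[[114.805  210.6212]]
```

View pics/s9.png

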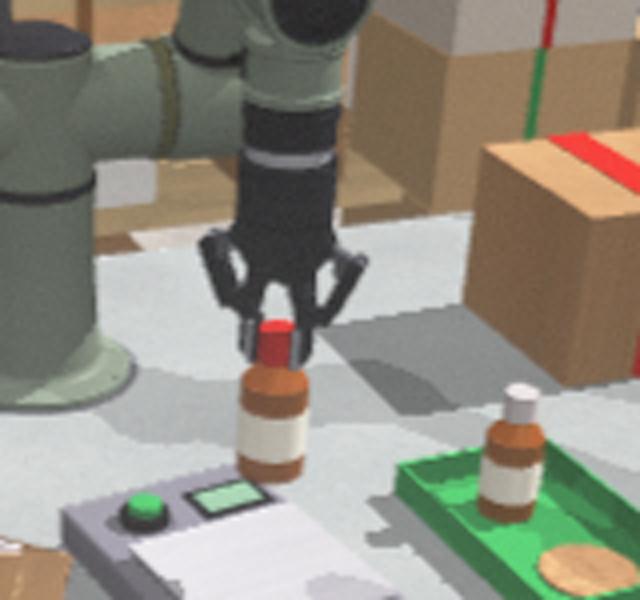

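The bottle is gripped again, upright and clear of the pan, base at scene crop (270,472). Carry it over the pad.

Emit:
drive_tool([
  {"travel":[0.01,0.011,0],"twist":[0,0,0],"hand":0},
  {"travel":[0.025,0.029,0],"twist":[0.003,0.003,0],"hand":0},
  {"travel":[0.045,0.052,0],"twist":[0.003,0.003,0],"hand":0},
  {"travel":[0.067,0.077,0],"twist":[0.003,0.003,0],"hand":0},
  {"travel":[0.09,0.104,0],"twist":[0.003,0.003,0],"hand":0},
  {"travel":[0.113,0.13,0],"twist":[0.003,0.003,0],"hand":0},
  {"travel":[0.136,0.157,0],"twist":[0.003,0.003,0],"hand":0},
  {"travel":[0.159,0.183,0],"twist":[0.003,0.003,0],"hand":0},
  {"travel":[0.181,0.209,0],"twist":[0.003,0.003,0],"hand":0},
  {"travel":[0.199,0.23,0],"twist":[0.003,0.003,0],"hand":0},
  {"travel":[0.2115,0.244,0],"twist":[0.003,0.003,0],"hand":0},
  {"travel":[0.2115,0.244,0],"twist":[0.003,0.003,0],"hand":0},
])

```text
t: 18.7
ee_pos: [0.5661, 0.3692, 0.2561]
eef_rot: [-1.143, -2.92, 0.003]
ft_force: [-0.2, 0.1, -3.5]
finger_gap: 0.353
```

Run:
```python
from go import *
st()
rel([.5688,.3655,.13],align(Rg))
```

```text
t 18.7 qpos [0.4675 0.5624 0.2399 1.2533 0.0029 1.2138] ee_pos [0.5661 0.3692 0.2561] ft_force [-0.2428  0.0988 -3.5112] finger_gap 0.3534 
from [0.5661 0.3692 0.2561] to [0.5688 0.3655 0.13  ] 
 travel [-0.0051 -0.0004  0.1261] twist [-0.0037 -0.0044  0.0042] | dist 0.126 ang 0.4deg
```

Emit:
drive_tool([
  {"travel":[-0.005,0,0.005],"twist":[-0.004,-0.004,0.004],"hand":0},
  {"travel":[-0.005,0,0.018],"twist":[-0.004,-0.004,0.004],"hand":0},
  {"travel":[-0.005,0,0.034],"twist":[-0.004,-0.004,0.004],"hand":0},
  {"travel":[-0.005,0,0.052],"twist":[-0.004,-0.004,0.004],"hand":0},
  {"travel":[-0.005,0,0.07],"twist":[-0.004,-0.004,0.004],"hand":0},
  {"travel":[-0.005,0,0.088],"twist":[-0.004,-0.004,0.004],"hand":0},
  {"travel":[-0.005,0,0.103],"twist":[-0.004,-0.004,0.004],"hand":0},
  {"travel":[-0.005,0,0.115],"twist":[-0.004,-0.004,0.004],"hand":0},
  {"travel":[-0.005,0,0.123],"twist":[-0.004,-0.004,0.004],"hand":0},
  {"travel":[-0.005,0,0.126],"twist":[-0.004,-0.004,0.004],"hand":0},
  {"travel":[-0.005,0,0.126],"twist":[-0.004,-0.004,0.004],"hand":0},
])

```text
t: 19.62
ee_pos: [0.5686, 0.3651, 0.1291]
eef_rot: [-1.151, -2.922, 0.001]
ft_force: [-0.0, -0.2, -3.1]
finger_gap: 0.358
```

Run:
```python
from go import *
st()
rel([.5688,.3655,.115],align(Rg))
im={n:grab_frame(n) for n in("top","scene")}
cv2.imwrite("pics/c1.png",np.hstack([cv2.resize(im["top"][180:280,70:170],None,fx=4,fy=4)[:,:,::-1],cv2.resize(im["scene"][150:250,350:450],None,fx=4,fy=4)[:,:,::-1]]))
```

```text
t 19.6167 qpos [0.4615 0.633  0.0348 0.9741 0.0004 1.2124] ee_pos [0.5686 0.3651 0.1291] ft_force [-0.0489 -0.1839 -3.1109] finger_gap 0.3578 
from [0.5686 0.3651 0.1291] to [0.5688 0.3655 0.115 ] 
 travel [0.0001 0.0004 0.0141] twist [-0.0013 -0.0009 -0.0004] | dist 0.014 ang 0.1deg
```

View pics/c1.png

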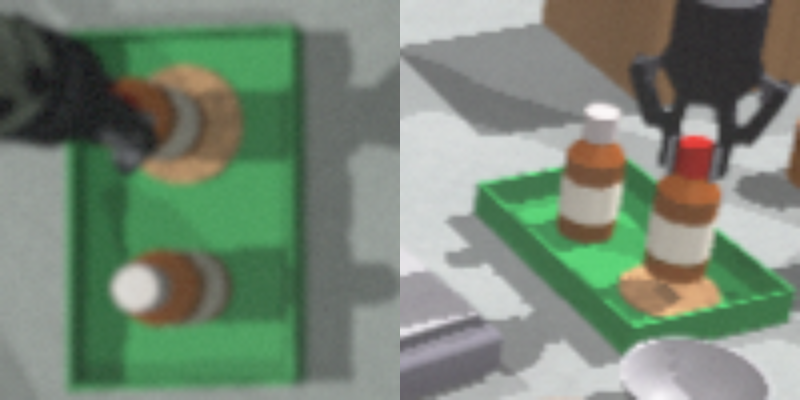

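Run:
```python
from go import *
P=lambda p:(proj("scene",[p])[0]-[350,150])*4+[400,0]
print(P((.5686,.3651,.0281)),P((.5686,.3651,.009)),P((.5686,.3651,.159)))
th=np.linspace(0,2*np.pi,60)
c=np.array([P((.5686+.045*np.cos(a),.3651+.045*np.sin(a),.009)) for a in th]);print("pad bbox pred",c.min(0),c.max(0))
c=np.array([P((.5686+.028*np.cos(a),.3651+.028*np.sin(a),.0281)) for a in th]);print("base bbox pred",c.min(0),c.max(0))
```

```text
[669.669  270.6204] [666.3275 288.1522] [693.7696 144.1715]
pad bbox pred [615.8871 261.9686] [717.4128 315.6578]
base bbox pred [637.9909 254.3422] [701.5794 287.4081]
```

The base is over the cork pad, about 19 mm up. In the scene crop, base x spans 645–710 and pad x spans 620–720, so it's centred within about 3 mm. Lower gently.

Emit:
drive_tool([
  {"travel":[0,0,0.003],"twist":[0,0,0],"hand":0},
  {"travel":[0,0,0.006],"twist":[0,0,0],"hand":0},
  {"travel":[0,0,0.009],"twist":[0,0,0],"hand":0},
  {"travel":[0,0,0.012],"twist":[0,0,0],"hand":0},
  {"travel":[0,0,0.014],"twist":[0,0,0],"hand":0},
  {"travel":[0,0,0.014],"twist":[0,0,0],"hand":0},
])

```text
t: 20.22
ee_pos: [0.5691, 0.3658, 0.116]
eef_rot: [-1.151, -2.923, -0.001]
ft_force: [0.7, -0.4, -4.5]
finger_gap: 0.362
```

Emit:
drive_tool([
  {"travel":[0,0,0.001],"twist":[0,0,0],"hand":0},
  {"travel":[0,0,0.002],"twist":[0,0,0],"hand":0},
  {"travel":[0,0,0.002],"twist":[0,0,0],"hand":0},
])

```text
t: 20.47
ee_pos: [0.569, 0.3657, 0.1138]
eef_rot: [-1.151, -2.923, -0.0]
ft_force: [0.0, 0.1, -3.0]
finger_gap: 0.358
```

Emit:
drive_tool([
  {"travel":[0,0,0.0008],"twist":[0,0,0],"hand":0},
  {"travel":[0,0,0.0015],"twist":[0,0,0],"hand":0},
  {"travel":[0,0,0.0015],"twist":[0,0,0],"hand":0},
])

```text
t: 20.72
ee_pos: [0.5689, 0.3657, 0.1121]
eef_rot: [-1.151, -2.922, -0.0]
ft_force: [0.1, 0.3, -3.6]
finger_gap: 0.356
```

Emit:
drive_tool([
  {"travel":[0,0,0.0008],"twist":[0,0,0],"hand":0},
  {"travel":[0,0,0.0015],"twist":[0,0,0],"hand":0},
  {"travel":[0,0,0.0015],"twist":[0,0,0],"hand":0},
])

```text
t: 20.97
ee_pos: [0.5688, 0.3656, 0.1105]
eef_rot: [-1.151, -2.922, 0.0]
ft_force: [-0.3, -0.5, -4.7]
finger_gap: 0.355
```

Emit:
drive_tool([
  {"travel":[0,0,0.0005],"twist":[0,0,0],"hand":0},
  {"travel":[0,0,0.001],"twist":[0,0,0],"hand":0},
  {"travel":[0,0,0.001],"twist":[0,0,0],"hand":0},
])

```text
t: 21.22
ee_pos: [0.5688, 0.3656, 0.1093]
eef_rot: [-1.151, -2.922, 0.0]
ft_force: [0.4, 0.0, -3.1]
finger_gap: 0.357
```

Emit:
drive_tool([
  {"travel":[0,0,0.0005],"twist":[0,0,0],"hand":0},
  {"travel":[0,0,0.001],"twist":[0,0,0],"hand":0},
  {"travel":[0,0,0.001],"twist":[0,0,0],"hand":0},
])

```text
t: 21.47
ee_pos: [0.5688, 0.3656, 0.1087]
eef_rot: [-1.151, -2.922, 0.0]
ft_force: [-0.5, -0.0, -1.5]
finger_gap: 0.356
```

Emit:
drive_tool([
  {"travel":[0,0,0.0005],"twist":[0,0,0],"hand":0},
  {"travel":[0,0,0.0008],"twist":[0,0,0],"hand":0},
  {"travel":[0,0,0.0008],"twist":[0,0,0],"hand":0},
])

```text
t: 21.72
ee_pos: [0.5689, 0.3657, 0.1087]
eef_rot: [-1.151, -2.923, -0.001]
ft_force: [-2.6, -1.2, 4.3]
finger_gap: 0.359
```

The bottle is on the pad: z stopped at 0.1087 and the force rose to +4.3 N. Release.

Emit:
drive_tool([
  {"travel":[0,0,0],"twist":[0,0,0],"hand":40},
  {"travel":[0,0,0],"twist":[0,0,0],"hand":46},
  {"travel":[0,0,0],"twist":[0,0,0],"hand":55},
  {"travel":[0,0,0],"twist":[0,0,0],"hand":65},
  {"travel":[0,0,0],"twist":[0,0,0],"hand":65},
  {"travel":[0,0,0],"twist":[0,0,0],"hand":65},
])

```text
t: 22.22
ee_pos: [0.569, 0.3657, 0.1086]
eef_rot: [-1.151, -2.923, -0.001]
ft_force: [-0.7, -0.8, 0.1]
finger_gap: 0.652
```

Emit:
drive_tool([
  {"travel":[0,0,-0.008],"twist":[0,0,0],"hand":65},
  {"travel":[0,0,-0.022],"twist":[0,0,0],"hand":65},
  {"travel":[0,0,-0.04],"twist":[0,0,0],"hand":65},
  {"travel":[0,0,-0.06],"twist":[0,0,0],"hand":65},
  {"travel":[0,0,-0.09],"twist":[0,0,0],"hand":65},
  {"travel":[0,0,-0.12],"twist":[0,0,0],"hand":65},
  {"travel":[0,0,-0.15],"twist":[0,0,0],"hand":65},
  {"travel":[-0.04,-0.045,-0.16],"twist":[0,0,0],"hand":65},
  {"travel":[-0.08,-0.09,-0.16],"twist":[0,0,0],"hand":65},
  {"travel":[-0.12,-0.13,-0.16],"twist":[0,0,0],"hand":65},
  {"travel":[-0.12,-0.13,-0.16],"twist":[0,0,0],"hand":65},
])

```text
t: 23.13
ee_pos: [0.5678, 0.1983, 0.2696]
eef_rot: [1.149, 2.923, 0.002]
ft_force: [1.3, -0.5, -0.2]
finger_gap: 0.65
```

Run:
```python
from go import *
st()
im={n:grab_frame(n) for n in("top","scene")}
cv2.imwrite("pics/c2.png",np.hstack([cv2.resize(im["top"][180:280,70:170],None,fx=4,fy=4)[:,:,::-1],cv2.resize(im["scene"][150:250,350:450],None,fx=4,fy=4)[:,:,::-1]]))
cv2.imwrite("pics/t9.png",cv2.resize(im["top"],None,fx=1.4,fy=1.4)[:,:,::-1]);cv2.imwrite("pics/s10.png",cv2.resize(im["scene"],None,fx=1.4,fy=1.4)[:,:,::-1])
```

```text
t 23.1333 qpos [0.2132 0.4016 0.0169 1.1844 0.0003 0.9623] ee_pos [0.5678 0.1983 0.2696] ft_force [ 1.3327 -0.5339 -0.1557] finger_gap 0.6499
```

View pics/c2.png

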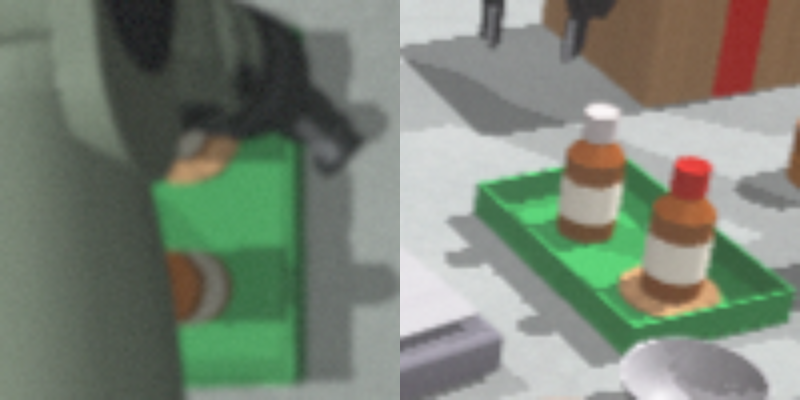

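View pics/t9.png

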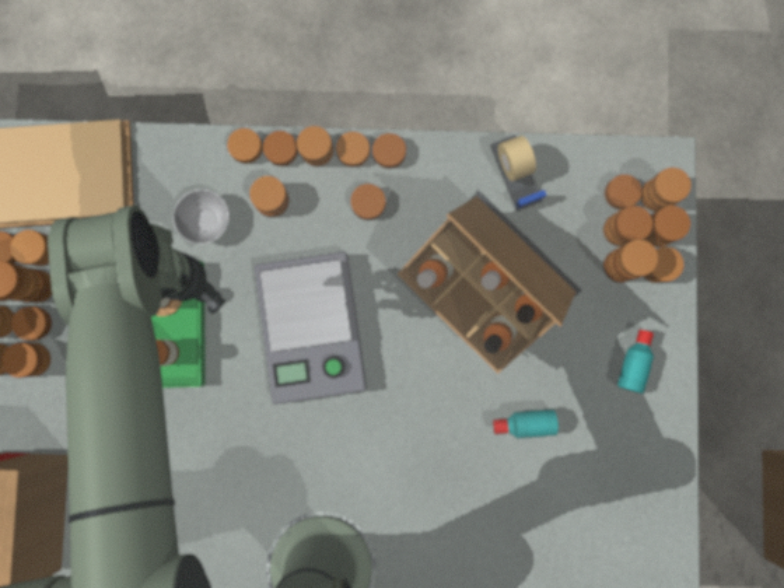

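View pics/s10.png

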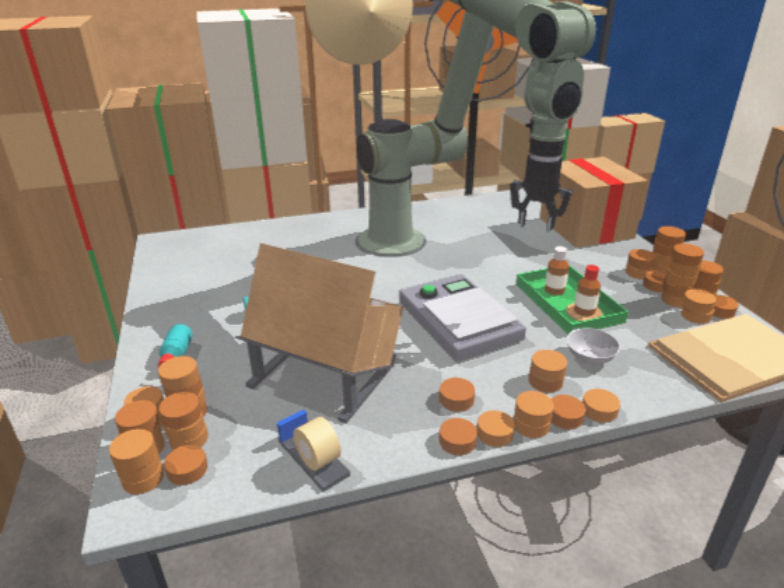

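The scene view shows the bottle upright on the pad, with base x 643–710 and bottom 301, inside pad x 620–722. The arm hides the pad from the top camera, so I'll move it away and check from there.

Emit:
drive_tool([
  {"travel":[-0.027,-0.03,-0.01],"twist":[0,0,0],"hand":65},
  {"travel":[-0.054,-0.06,-0.02],"twist":[0,0,0],"hand":65},
  {"travel":[-0.081,-0.09,-0.03],"twist":[0,0,0],"hand":65},
  {"travel":[-0.108,-0.12,-0.03],"twist":[0,0,0],"hand":65},
  {"travel":[-0.108,-0.12,-0.03],"twist":[0,0,0],"hand":65},
  {"travel":[-0.108,-0.12,-0.03],"twist":[0,0,0],"hand":65},
])

```text
t: 23.73
ee_pos: [0.5647, 0.0309, 0.3007]
eef_rot: [1.167, 2.914, -0.001]
ft_force: [-0.2, -0.5, 0.1]
finger_gap: 0.653
```

Run:
```python
from go import *
st()
im={n:grab_frame(n) for n in("top","scene")}
cv2.imwrite("pics/c3.png",np.hstack([cv2.resize(im["top"][180:280,70:170],None,fx=4,fy=4)[:,:,::-1],cv2.resize(im["top"][125:275,270:430],None,fx=2.67,fy=2.67)[:,:,::-1][:400]]))
```

```text
t 23.7333 qpos [-0.0751  0.3195 -0.0244  1.2247 -0.0012  0.6864] ee_pos [0.5647 0.0309 0.3007] ft_force [-0.2077 -0.4718  0.1187] finger_gap 0.6529
```

View pics/c3.png

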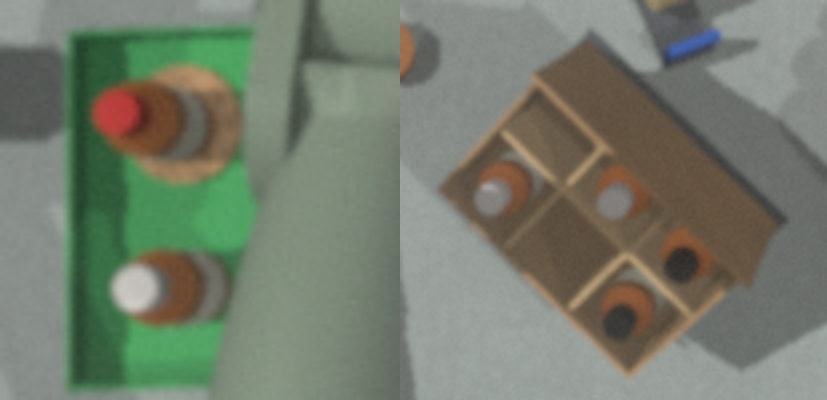

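Run:
```python
from go import *
p=atz("top",(70+118/4-.4,180+112/4-.4),.139); print("cap",p,"expected ~.5688,.3655")
print(atz("top",((70+187/4-.4),(180+124/4-.4)),.009)) # pad bbox centre check
sign_off()
```

```text
cap [0.5661 0.3647 0.139 ] expected ~.5688,.3655
[0.5687 0.3608 0.009 ]
the job is handed in; nothing more can be done
```

The job is done and handed in at about 24 s of the 70 s allowed. `sign_off` reported no verdict.

- **Lift:** I gripped the red cap and drew the bottle straight out of the back-left compartment along the carton's tilt.
- **Weighing:** I stood the bottle near the middle of the pan, at about (0.555, 0.043). I released it, moved away, and pressed the green button with the bottle standing there alone. The button moved about 6 mm to a hard stop. The force rose from 4.3 N to 22 N, so I take it as fully in. I could not read its travel directly.
- **Placing:** I picked the bottle up again, lowered it onto the cork pad until the force showed contact, and released it.

**Last checks:**
- **Bottle:** It stands upright with cork visible around its base in both camera views. Its cap measures at (0.566, 0.365).
- **Pad centre:** My measurements of the pad centre varied by a few millimetres (y from 0.361 to 0.368). The bottle is within about 5 mm of all of them, against a 17 mm margin.
- **Everything else:** The other bottles, the sugar cakes, the bowl and the turquoise look-alikes appear where they started. At hand-in the arm was well above the scale, touching nothing.

None of the checks failed.

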